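# Secure the mobile repair bench for the road

## Task

Get this tool-library bench ready to roll. First tug every lid by its handle, in the order red, blue, green (skip colours that are not there), to find any case whose catch is not hooked, and snap each loose catch shut with the lid down; never swing a lid wide open. Stow the two loose battery packs upright in the rack's bays, one to a bay, and last of all, turn the spoked turnbuckle until it stops so that both end boards are drawn in on them; leave the jar, pot and drill where they are.

Things in the scene. Friction and masses are not known exactly. Their poses are not given: they have to be found in the camera images.
- red_lid (a joint): hinge of the red case's lid (rad): 0 = lid down; grows as its near edge is lifted; the hinge line lies along the case's far edge, 100 mm beyond the handle bar and 52 mm below it. With the catch hooked the lid has about 0.03 rad (3 mm at the handle) of free play, then stops firmly; unhooked it lifts freely (about 5 N along its arc). A released lid falls back to 0.
- red_handle (a point): middle of the round steel handle bar (12 mm thick, 68 mm free between its posts, lying along y of this frame) on the red case's lid. Frame: x points from the catch to the hinge, z up when shut. The bar's centre is 122 mm above the bench and 32 mm above the lid top. The case (120 mm wide, 140 mm deep, 88 mm high with its lid) is full of tools (3 kg) and only stands on the bench.
- red_tab (a point): press point on the red case's orange catch tab, a 30 x 32 mm plate that sticks out level in front of the lid, about 86 mm above the bench; 68 mm from the handle bar towards -x of the lid (the side away from the hinge). Snapped shut, this point sits level with point red_rim; unhooked, the tab is tipped up and the point stands 5 mm higher. Over-centre spring: about 6 N down on the tab snaps it shut, and it then stays.
- red_rim (a point): reference point fixed to the red lid (same axes as the lid), where red_tab lies when the catch is shut
- blue_lid (a joint): hinge of the blue case's lid (rad): 0 = lid down; grows as its near edge is lifted; the hinge line lies along the case's far edge, 100 mm beyond the handle bar and 52 mm below it. With the catch hooked the lid has about 0.03 rad (3 mm at the handle) of free play, then stops firmly; unhooked it lifts freely (about 5 N along its arc). A released lid falls back to 0.
- blue_handle (a point): middle of the round steel handle bar (12 mm thick, 68 mm free between its posts, lying along y of this frame) on the blue case's lid. Frame: x points from the catch to the hinge, z up when shut. The bar's centre is 122 mm above the bench and 32 mm above the lid top. The case (120 mm wide, 140 mm deep, 88 mm high with its lid) is full of tools (3 kg) and only stands on the bench.
- blue_tab (a point): press point on the blue case's orange catch tab, a 30 x 32 mm plate that sticks out level in front of the lid, about 86 mm above the bench; 68 mm from the handle bar towards -x of the lid (the side away from the hinge). Snapped shut, this point sits level with point blue_rim; unhooked, the tab is tipped up and the point stands 5 mm higher. Over-centre spring: about 6 N down on the tab snaps it shut, and it then stays.
- blue_rim (a point): reference point fixed to the blue lid (same axes as the lid), where blue_tab lies when the catch is shut
- green_lid (a joint): hinge of the green case's lid (rad): 0 = lid down; grows as its near edge is lifted; the hinge line lies along the case's far edge, 100 mm beyond the handle bar and 52 mm below it. With the catch hooked the lid has about 0.03 rad (3 mm at the handle) of free play, then stops firmly; unhooked it lifts freely (about 5 N along its arc). A released lid falls back to 0.
- green_handle (a point): middle of the round steel handle bar (12 mm thick, 68 mm free between its posts, lying along y of this frame) on the green case's lid. Frame: x points from the catch to the hinge, z up when shut. The bar's centre is 122 mm above the bench and 32 mm above the lid top. The case (120 mm wide, 140 mm deep, 88 mm high with its lid) is full of tools (3 kg) and only stands on the bench.
- green_tab (a point): press point on the green case's orange catch tab, a 30 x 32 mm plate that sticks out level in front of the lid, about 86 mm above the bench; 68 mm from the handle bar towards -x of the lid (the side away from the hinge). Snapped shut, this point sits level with point green_rim; unhooked, the tab is tipped up and the point stands 5 mm higher. Over-centre spring: about 6 N down on the tab snaps it shut, and it then stays.
- green_rim (a point): reference point fixed to the green lid (same axes as the lid), where green_tab lies when the catch is shut
- hub (a point): middle of the turnbuckle, on its level axis, 95 mm above the bench, at the near side of the plywood battery rack (fixed; base 215 x 300 mm). Frame = the rack's: y along the axis, -x the near side, z up. Four 12 mm spokes, 90 degrees apart in the x-z plane, tips 70 mm from the axis, stand round the brass body (26 mm thick, 90 mm long). Wooden posts stand at y = +-82 mm; the tray's wall begins 82 mm beyond (+x).
- turnbuckle (a joint): turn of the turnbuckle body (rad), 0 to 4.0 (firm stop, fully tight). It grows as the top spoke is pulled towards the near side (-x of the rack) and the near spoke goes down. At 0 (and each quarter turn) one spoke stands straight up. It stays where it is left; about 2 to 3 N at a spoke tip turns it. Each radian draws both end boards 5 mm in.
- bay_left (a point): centre of the floor (10 mm above the bench) of the rack's left (+y) bay, axes as the rack. The bay is 90 mm along x between 28 mm high walls; along y it is up to 108 mm, between an 8 mm divider (34 mm high) and the sliding end board (50 mm high), which comes 20 mm in when the turnbuckle is tight.
- bay_right (a point): centre of the floor (10 mm above the bench) of the rack's right (-y) bay, axes as the rack. The bay is 90 mm along x between 28 mm high walls; along y it is up to 108 mm, between an 8 mm divider (34 mm high) and the sliding end board (50 mm high), which comes 20 mm in when the turnbuckle is tight.
- pack_a_centre (a point): centre, 40 mm above its underside, of a loose drill battery pack (pack_a), 0.45 kg: black base 70 (x) x 78 (y) x 44 mm high, on it a yellow neck 50 (x) x 34 (y) mm, top 80 mm above the underside; grip the neck across its 34 mm
- pack_b_centre (a point): centre, 40 mm above its underside, of a loose drill battery pack (pack_b), 0.45 kg: black base 70 (x) x 78 (y) x 44 mm high, on it a yellow neck 50 (x) x 34 (y) mm, top 80 mm above the underside; grip the neck across its 34 mm
- jar: glass jar with metal lid, 80 mm wide, 120 mm high, bystander; origin under its centre
- pot: upturned terracotta pot, 110 mm wide, 115 mm high, bystander; origin under its centre
- drill: yellow and black cordless drill standing on its battery, 200 mm high, bystander; origin under its centre
Things that resemble listed ones, but are neither listed nor needed, are in the scene too. Of the things like the part that bears red_lid, leave any that is pink; of the rest the smaller one is meant.

How it is judged:
On the way, in this order (a step that is already met when the one before it is completed fails the run):
1. the red lid is tugged up through its play (value of joint red_lid above 0.012 rad), for 0.1 s.
2. the blue lid is tugged up through its play (value of joint blue_lid above 0.012 rad), for 0.1 s.
3. the green lid is tugged up through its play (value of joint green_lid above 0.012 rad), for 0.1 s.
4. every pack is in a bay of its own and the turnbuckle is tight (((x of pack_a_centre in the frame of bay_left between -0.02 and 0.02 m and y of pack_a_centre in the frame of bay_left between -0.03 and 0.03 m and z of pack_a_centre in the frame of bay_left below 0.048 m and angle between pack_a_centre's own z axis and vertical below 0.12 rad) or (x of pack_a_centre in the frame of bay_right between -0.02 and 0.02 m and y of pack_a_centre in the frame of bay_right between -0.03 and 0.03 m and z of pack_a_centre in the frame of bay_right below 0.048 m and angle between pack_a_centre's own z axis and vertical below 0.12 rad)) and ((x of pack_b_centre in the frame of bay_left between -0.02 and 0.02 m and y of pack_b_centre in the frame of bay_left between -0.03 and 0.03 m and z of pack_b_centre in the frame of bay_left below 0.048 m and angle between pack_b_centre's own z axis and vertical below 0.12 rad) or (x of pack_b_centre in the frame of bay_right between -0.02 and 0.02 m and y of pack_b_centre in the frame of bay_right between -0.03 and 0.03 m and z of pack_b_centre in the frame of bay_right below 0.048 m and angle between pack_b_centre's own z axis and vertical below 0.12 rad)) and value of joint turnbuckle above 3.85 rad), for 0.2 s.
At the end, for the whole second after the job is handed in: every lid is down (within 0.012 rad) with its catch tab snapped level (under 2 mm proud), every pack stands upright (within 0.12 rad) on the floor of a bay (within 20 mm along and 30 mm across of its middle), and the turnbuckle is at its stop (over 3.85 rad) (all of step 4 and value of joint each of red_lid, blue_lid, green_lid below 0.012 rad and z of red_tab in the frame of red_rim below 0.002 m and z of blue_tab in the frame of blue_rim below 0.002 m and z of green_tab in the frame of green_rim below 0.002 m and linear speed of each of jar, pot, drill below 0.02 m/s); the robot touches nothing.
It fails at once if a lid is swung wide open (past 0.6 rad) (value of joint any of red_lid, blue_lid, green_lid above 0.6 rad).
It fails at once if the jar is disturbed (distance of jar from where it was at the start of the episode above 0.03 m or angle between jar's own z axis and vertical above 0.3 rad).
It fails at once if the pot is disturbed (distance of pot from where it was at the start of the episode above 0.03 m or angle between pot's own z axis and vertical above 0.3 rad).
It fails at once if the drill is disturbed (distance of drill from where it was at the start of the episode above 0.03 m or angle between drill's own z axis and vertical above 0.3 rad).
Of red_case, blue_case, green_case only 2 to 3 are there at a start; the rules pass over those that are not, and their reading is None.
At some moment in a run one of pack_a, pack_b may be knocked a few centimetres aside while the robot is not near it.
Once in a run the grip may slacken for a moment while it holds something.
It also fails if it takes over 210 s, if anything falls off the work surface, if the arm or the gripper's body presses on something with over 40 N, if the wrist force passes 120 N, or if a joint passes its speed limit or range.

## Robot

A 7-joint arm with a two-finger parallel gripper is mounted at the origin on the work surface. World frame = base frame: x ahead of the robot, y to its left, z up, the work surface at z = 0. Lengths are in m, angles in rad, forces in N, time in s.
With the tool pointing down it reaches from about 0.425 to 0.875 m from the base axis. Payload 4.7 kg.
Tool frame: the origin (TCP) lies at the very end of the fingers, on their centre line; the grasp point (between the pads) lies 19 mm behind it; z points along the fingers, y is the line along which they close (so a half turn about z gives the same grasp; the last joint's range is limited). The gripper opens to 85 mm and grips with 20 to 120 N. Pads are 22 mm wide; open, the fingers measure 114 mm over their backs; the gripper's body (76 mm by 85 mm) begins 54 mm behind the grasp point. The pads swing forward as they close: fully open they stand 13 mm farther back than shut.
Start: joints at [-1.244, 0.321, -0.07, 1.45, 0.023, 1.371, -0.057], TCP at [0.2, 0.618, 0.193] pointing down, gripper open.
Joint ranges: [-2.86, 2.86], [-0.3, 2.09], [-1.38, 1.24], [0.06, 2.45], [-1.56, 4.7], [0.09, 2.05], [-2.69, 2.69]. Speed limits (rad/s): [2.57, 2.57, 3.14, 3.14, 3.14, 3.14, 3.14].

## Interface

Orientations are given as [roll, pitch, yaw] about the fixed x, y, z axes, in that order (R = Rz(yaw) Ry(pitch) Rx(roll)).
In Python, from bench import * gives the robot as it stands.
- The arm moves only by the tool drive_tool, never from a script. Its argument "plan" is a list that holds one entry, the list of rows, each a list of 7 numbers: the opening, from 0 (shut) to 1 (fully open), then the shift along the tool's x, y, z as a fraction of full scale, then the turn, a rotation vector about the tool's x, y, z as a fraction of full scale. A call has 1 to 5 rows; each row is the pose to reach, as a shift and turn from the pose commanded when the call began, along the tool's axes at that moment, turning the shorter way round; what a row does not reach only later rows make up. Full scale, the value 1, is 0.2 m for a shift and pi rad for a turn. A row lasts 1/8 s, in which the tool goes at most 62.5 mm and 10.7 degrees, less where a joint would pass 70% of its speed; a pose out of reach is approached as far as the arm can. A call with a number of a shift or a turn outside -1 to 1 is refused whole. A call with a gripper value outside its range is refused whole. The fingers move at their own pace and stop on an object; "squeeze" is the grip in N (left out, the last holds). Time passes only in rows, so rows that repeat a pose let the fingers close. It gives the time, the measured TCP pose, the force, the opening and the grip force at its end, in the units of the state.
- read_state(): the state, without advancing time (a new reading comes with each control period).
- snapshot(name): name is "side" or "top" or "wrist"; returns the picture (400x640x3 uint8, red, green, blue); there is no depth.
- camera_model(name): a dict with "fx", "fy", "cx", "cy" (pixels), "T" (4x4, takes a point from camera to world coordinates). Camera axes: x right, y up, looking along -z (the intrinsics and any distortion apply to the point x, -y, -z); pixel columns grow to the right and rows downward; lengths in m; the calibration is good to about 2 mm. A picture is of the moment at which its call begins: read the wrist's pose just before it. camera_model takes no time and is no camera call; for the wrist camera it gives the pose at the moment of the call.
- close_job(): hands the job in; it is judged then, once.
The state is a dict: "time": time; "q": joint angles; "qvel": joint speeds; "joint_efforts": joint torques, N m; "tcp_pos": TCP position; "ee_rot": TCP orientation; "contact_force": force on the tool from outside, world axes, zero at the start; "wrist_torque": the same for the moment, N m; "width": finger opening in m; "gripper_force": force on a finger pad.
Only numpy, scipy, OpenCV 4.12 (cv2) and the standard library are available. Lean on these libraries where they do the work, as an engineer would, in place of code of your own. Each camera call takes 0.05 s, during which the arm holds its last target. There are 200 camera calls.

## Working session

There is one attempt and no reset: what is moved stays moved. The work goes in short steps, Python scripts to look and compute and a tool call to move; the robot and the scene stay as the last step left them, time stands still between calls to the robot, and variables do not carry over. Pictures are saved under pics/ and viewed, at most 14 in all, crops included, and the job is handed in when it is done.

Besides the shell and the picture viewer there is one more tool, called after "Request:" by a JSON object that holds its "method" and its "body", one argument or row to a line. drive_tool: Moves the arm, as the interface text tells. Shift numbers are shares of 0.2 m and turn numbers shares of pi rad, none past 1 either way. Its arguments: {"type":"object","properties":{"plan":{"type":"array"},"squeeze":{"type":"number"}},"required":["plan"]}

```bash
ls; mkdir -p pics; cat > h.py <<'E'
from bench import *
import numpy as np, cv2
from scipy.spatial.transform import Rotation as Ro
def snap(name,fn=None):
    m=camera_model(name); im=snapshot(name)
    if fn: cv2.imwrite('pics/'+fn+'.png',im[:,:,::-1])
    return m,im
def ray(m,u,v):
    T=np.array(m['T']); d=np.array([(u-m['cx'])/m['fx'],-(v-m['cy'])/m['fy'],-1.])
    return T[:3,3],T[:3,:3]@d
def onz(m,u,v,z):
    o,d=ray(m,u,v); return o+d*(z-o[2])/d[2]
def proj(m,p):
    T=np.array(m['T']); c=T[:3,:3].T@(np.array(p)-T[:3,3])
    return m['cx']+m['fx']*c[0]/-c[2], m['cy']-m['fy']*c[1]/-c[2]
def blobs(im,lo,hi,amin=30):
    hsv=cv2.cvtColor(im,cv2.COLOR_RGB2HSV); k=cv2.inRange(hsv,lo,hi)
    n,l,s,c=cv2.connectedComponentsWithStats(k)
    return [(s[i],c[i].round(1)) for i in range(1,n) if s[i,4]>=amin],k
E
python3 - <<'E'
from h import *
s=read_state(); print(s)
for n in('top','side'):
    m,im=snap(n,n+'0'); print(n,{k:(np.round(v,3).tolist()) for k,v in m.items() if k!='name'})
E
```

```text
pics
{'time': 0.0, 'q': array([-1.2439138 ,  0.32183949, -0.07006421,  1.4516803 ,  0.02259045,
        1.37078228, -0.05688634]), 'qvel': array([-0.00145517,  0.00059771,  0.0012574 , -0.00050064, -0.00057803,
        0.00149588, -0.00074806]), 'joint_efforts': array([-4.47999246e-04, -4.93574560e+01, -3.82466214e-01, -3.14333189e+01,
        1.29821475e-02,  1.15942615e-02,  4.60363225e-06]), 'tcp_pos': array([0.19988146, 0.61786409, 0.19191002]), 'ee_rot': array([-3.13967213e+00,  9.48417596e-05,  2.82883318e+00]), 'contact_force': array([-0.70313065, -0.79397989,  0.07740978]), 'wrist_torque': array([ 0.03312683,  0.01846367, -0.07740222]), 'gripper_force': 0.0, 'width': 0.08541763412408501}
top {'fx': 503.158, 'fy': 503.158, 'cx': 315.257, 'cy': 202.972, 'T': [[0.013, 0.987, -0.163, 0.332], [-1.0, 0.014, 0.003, -0.093], [0.005, 0.163, 0.987, 1.446], [0.0, 0.0, 0.0, 1.0]]}
side {'fx': 364.362, 'fy': 364.362, 'cx': 311.457, 'cy': 205.057, 'T': [[0.878, 0.254, -0.406, 0.094], [-0.479, 0.495, -0.725, -0.934], [0.017, 0.831, 0.556, 0.724], [0.0, 0.0, 0.0, 1.0]]}
```

View pics/top0.png

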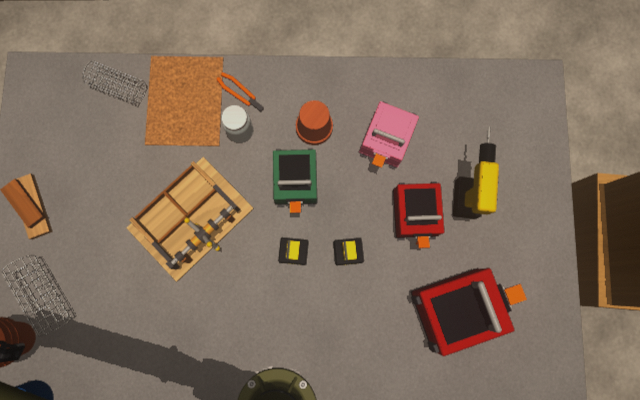

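View pics/side0.png

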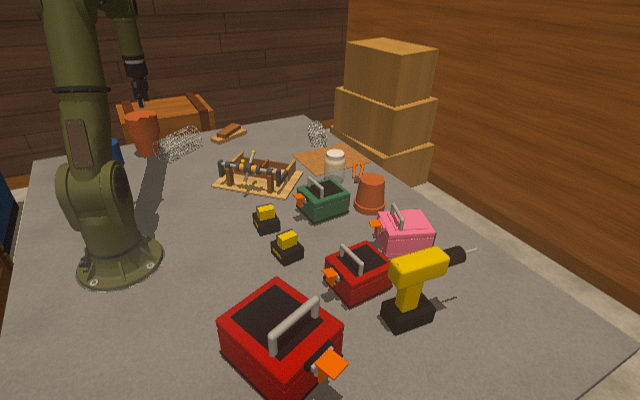

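The overhead view shows three things that could be the red case: small red (420,210), large red (465,310) and pink (388,133). The description picks the small red one. The green case is at (295,177) and there's no blue. The packs are at (293,250) and (348,250), and the rack is at (190,218) with its hub near (206,234). I'll check the choice in a close crop.

```bash
python3 - <<'E'
from h import *
m=camera_model('top'); im=cv2.imread('pics/top0.png')
a=cv2.resize(im[140:290,120:260],None,fx=4,fy=4,interpolation=2)[:600,:560]
b=cv2.resize(im[170:270,390:450],None,fx=4,fy=4,interpolation=2)[:300,:240]
c=cv2.resize(im[145:220,265:325],None,fx=4,fy=4,interpolation=2)[:300,:240]
o=np.zeros((600,800,3),np.uint8); o[:a.shape[0],:a.shape[1]]=a; o[:300,560:]=b; o[300:,560:]=c
cv2.imwrite('pics/crop1.png',o)
rgb=im[:,:,::-1].copy()
for nm,lo,hi in (('orange',(8,180,150),(16,255,255)),('yellow',(24,150,120),(32,255,255)),('bar',(0,0,150),(180,40,255))):
    for s,ce in blobs(rgb,lo,hi,25)[0]: print(nm,s,ce)
E
```

```text
orange [221  72  34  27 136] [237.8  84.2]
orange [216  77  34  28 152] [231.1  90.9]
orange [300 101  29  28 634] [313.9 114.7]
orange [308 127  24  16  40] [320.4 137.9]
orange [372 154  13  13 115] [378.3 160.2]
orange [  5 180  35  43 502] [ 21.9 200.9]
orange [290 201  11  12 122] [295.  206.8]
orange [418 236  12  12 124] [423.3 241.6]
orange [505 284  21  21 279] [515.1 294. ]
yellow [480 161  19  49 698] [488.3 186.1]
yellow [289 241  11  19 177] [293.7 249.7]
yellow [346 241  11  19 179] [350.8 249.9]
bar [221 105  26  25 489] [233.6 116.8]
bar [386 134  17   8  31] [393.8 137.4]
bar [278 181  32   3  61] [293.9 181.6]
bar [409 216  27   3  33] [421.2 217.3]
bar [481 285  18  45  74] [489.9 307.7]
bar [299 381   8   7  35] [302.6 384. ]
```

View pics/crop1.png

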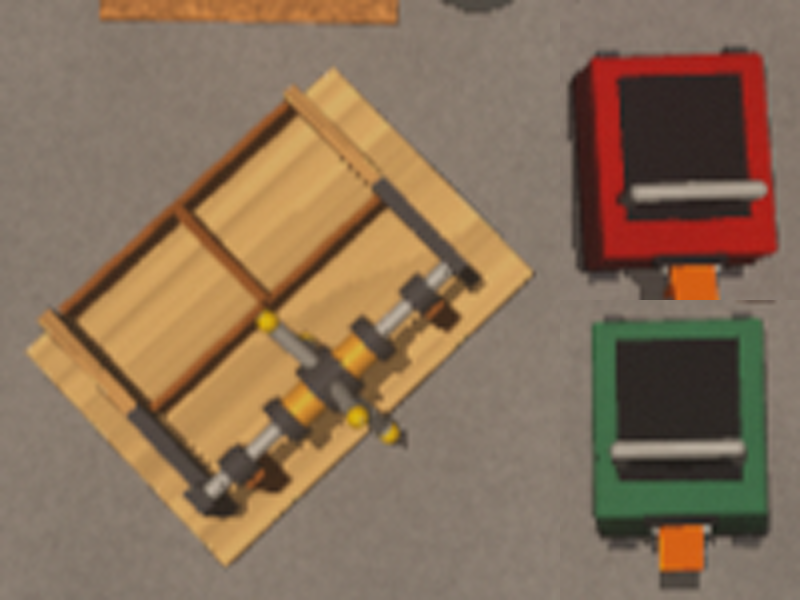

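```bash
python3 - <<'E'
from h import *
m=camera_model('top'); r=lambda a:np.round(a,3).tolist()
for n,(h0,h1),t,c in (('red',((406,218.3),(441.5,217)),(423.3,241.6),None),('green',((277.5,182.3),(311,181)),(295,206.8),None)):
    a=onz(m,*h0,.122);b=onz(m,*h1,.122);tt=onz(m,*t,.088)
    d=a-b; mid=(a+b)/2
    v=mid-tt
    print(n,'h',r(mid),'len',np.linalg.norm(d),'tab',r(tt),'xdir from bar',np.degrees(np.arctan2(-d[0],d[1])),'from tab',np.degrees(np.arctan2(v[1],v[0])), np.linalg.norm(v[:2]))
for p in ((293.7,249.7),(350.8,249.9)): print('pack',r(onz(m,*p,.08)))
cs=[onz(m,*p,.008) for p in ((203.75,157),(253,208),(177,281.25),(127,227.5))]
print('corners',[r(c) for c in cs],'mid',r(sum(cs)/4))
for i in range(4):
    d=cs[i]-cs[(i+1)%4]; print(np.linalg.norm(d),np.degrees(np.arctan2(d[1],d[0])))
print('hub',r(onz(m,202,233.7,.1)))
cp=lambda u,v,z:r(onz(m,120+u/4,140+v/4,z))
print('divider ends top',cp(182,207,.044),cp(268,300,.044))
print('axis ends', cp(212,487,.095),cp(447,275,.095))
print('spoketips',cp(268,322,.095),cp(358,415,.165),cp(392,433,.095))
for n,p,z in (('jar',(235,120),.06),('pot',(314,118),.06),('drill',(487,190),.15),('pink',(386,133),.1)): print(n,r(onz(m,*p,z)))
E
```

```text
red h [0.516, -0.386, 0.122] len 0.09459619447438683 tab [0.455, -0.39, 0.088] xdir from bar 2.8900968889032774 from tab 4.549053190795526 0.0608367028441478
green h [0.608, -0.04, 0.122] len 0.08996046414530608 tab [0.546, -0.042, 0.088] xdir from bar 3.070600399371405 from tab 1.8607887698864938 0.06300118700521505
pack [0.429, -0.04, 0.08]
pack [0.431, -0.195, 0.08]
corners [[0.702, 0.232, 0.008], [0.553, 0.082, 0.008], [0.341, 0.29, 0.008], [0.491, 0.442, 0.008]] mid [0.522, 0.261, 0.008]
0.21147765153140655 45.00477907513411
0.29632373121427624 -44.36677033090461
0.2137358352462868 -134.69606797180978
0.29742352356749246 135.19643749196902
hub [0.467, 0.205, 0.1]
divider ends top [0.591, 0.327, 0.044] [0.525, 0.263, 0.044]
axis ends [0.392, 0.28, 0.095] [0.537, 0.129, 0.095]
spoketips [0.503, 0.249, 0.095] [0.435, 0.171, 0.165] [0.429, 0.162, 0.095]
jar [0.799, 0.136, 0.06]
pot [0.809, -0.09, 0.06]
drill [0.587, -0.547, 0.15]
pink [0.754, -0.291, 0.1]
```

The crop shows the small red case with its bar and orange tab, the green case built the same way, and the rack turned about 45° with its turnbuckle on the lower-right side. I'm setting out for the red handle.

Request:
{"method": "drive_tool", "body": {
  "plan": [
    [[1,-0.3,-0.1,-0.5,0,0,0.055],[1,-0.6,-0.25,-0.55,0,0,0.11],[1,-0.97,-0.39,-0.55,0,0,0.17],[1,-0.97,-0.39,-0.55,0,0,0.23],[1,-0.97,-0.39,-0.55,0,0,0.29]]
  ]
}}

```text
time: 0.72
tcp_pos: [0.3672, 0.4796, 0.3045]
ee_rot: [3.138, 0.001, 1.903]
contact_force: [-0.5, -0.4, -0.3]
width: 0.0853
gripper_force: 0.0
```

```bash
cat >> h.py <<'E'
def plan(x,y,z,yawdeg,frm=None):
    """fractions from measured pose (or frm=(x,y,z,yaw)) to target, tool pointing down"""
    s=read_state()
    p,R=(s['tcp_pos'],Ro.from_euler('xyz',s['ee_rot'])) if frm is None else (np.array(frm[:3]),Ro.from_euler('xyz',[np.pi,0,np.radians(frm[3])]))
    T=Ro.from_euler('xyz',[np.pi,0,np.radians(yawdeg)])
    d=R.inv().apply(np.array([x,y,z])-p)/.2; w=(R.inv()*T).as_rotvec()/np.pi
    print('shift',d.round(3),'turn',w.round(4))
E
python3 - <<'E'
from h import *
s=read_state();print(s['tcp_pos'],s['ee_rot'],s['q'],s['time'])
E
```

```text
[0.36720928 0.47961899 0.30449752] [3.13793018e+00 1.46951785e-03 1.90315724e+00] [-1.08589985  0.19061291  0.14594132  1.39463698 -0.02425509  1.55616535
 -0.6099028 ] 0.725
```

Request:
{"method": "drive_tool", "body": {
  "plan": [
    [[1,-0.3,0.12,0,0,0,0.04],[1,-0.6,0.25,0,0,0,0.094],[1,-0.9,0.4,0,0,0,0.094],[1,-1,0.4,0,0,0,0.094]]
  ]
}}

```text
time: 1.23
tcp_pos: [0.5073, 0.3197, 0.3024]
ee_rot: [3.141, 0.002, 1.619]
contact_force: [-0.2, 0.4, 0.4]
width: 0.0852
gripper_force: 0.0
```

Request:
{"method": "drive_tool", "body": {
  "plan": [
    [[1,-0.3,0,0,0,0,0],[1,-0.6,0,0,0,0,0],[1,-0.9,0,0,0,0,0],[1,-1,0,0,0,0,0]]
  ]
}}

```text
time: 1.72
tcp_pos: [0.5156, 0.1193, 0.3033]
ee_rot: [3.141, 0.0, 1.619]
contact_force: [0.5, 0.7, 0.4]
width: 0.0855
gripper_force: 0.0
```

Request:
{"method": "drive_tool", "body": {
  "plan": [
    [[1,-0.3,0,0,0,0,0],[1,-0.6,0,0,0,0,0],[1,-0.9,0,0,0,0,0],[1,-1,0,0,0,0,0]]
  ]
}}

```text
time: 2.22
tcp_pos: [0.5258, -0.0793, 0.3031]
ee_rot: [3.141, 0.001, 1.62]
contact_force: [0.0, 0.2, 0.4]
width: 0.0854
gripper_force: 0.0
```

```bash
python3 - <<'E'
from h import *
s=read_state();print(s['tcp_pos'],s['ee_rot'],s['q'],s['time'])
m,im=snap('wrist','w1'); print(np.round(m['T'],3),m['fx'],m['cx'],m['cy'])
E
```

```text
[ 0.52581607 -0.07932749  0.30308972] [3.14134687e+00 7.58557846e-04 1.62007112e+00] [-0.50683699  0.02469686  0.62403903  1.58192977 -0.01372928  1.53925432
  0.16676012] 2.225
[[ 0.999 -0.046 -0.017  0.522]
 [ 0.049  0.944  0.328  0.006]
 [ 0.001 -0.328  0.945  0.483]
 [ 0.     0.     0.     1.   ]] 311.9720863131317 315.4414161812578 196.7904294545585
```

View pics/w1.png

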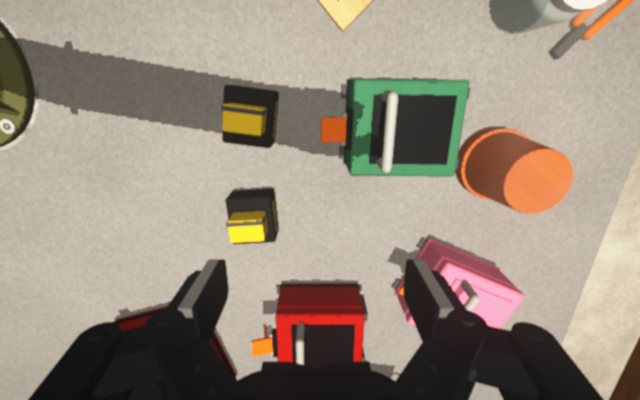

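The wrist view shows the green bar from (391,95) to (387,170), its tab at (334,129), pack necks at (246,118) and (248,228), and the red bar near (299,343) with its tab at (262,347).

```bash
python3 - <<'E'
from h import *
m=camera_model('wrist'); r=lambda a:np.round(a,4).tolist()
im=cv2.imread('pics/w1.png')[:,:,::-1].copy()
print('green ends',r(onz(m,391,96,.122)),r(onz(m,387,168,.122)))
for nm,lo,hi in (('orange',(5,170,120),(16,255,255)),('yellow',(24,150,90),(32,255,255)),('bar',(0,0,140),(180,30,255))):
    for s,ce in blobs(im,lo,hi,60)[0]: 
        if ce[1]<360: print(nm,s,ce,r(onz(m,*ce,{'orange':.088,'yellow':.08,'bar':.122}[nm])))
print('redbar top end',r(onz(m,299,326,.122)))
for u,v in ((244,119),(248,231)):print('neck',r(onz(m,u,v,.08)))
E
```

```text
green ends [0.6057, 0.0011, 0.122] [0.6113, -0.0802, 0.122]
orange [585   0  48  39 389] [607.6  16.6] [0.8445, 0.0962, 0.088]
orange [574  10  17  16  88] [581.1  17.8] [0.8153, 0.0936, 0.088]
orange [321 117  26  25 599] [333.2 129.3] [0.5466, -0.0421, 0.088]
orange [460 131  37  66 382] [471.  160.4] [0.7266, -0.073, 0.088]
orange [ 517  148   53   58 1413] [542.6 174.8] [0.8244, -0.0876, 0.088]
orange [252 327  22  29 318] [262.7 345.4] [0.4561, -0.389, 0.088]
yellow [229 225  35  18 546] [246.2 233.3] [0.4328, -0.1948, 0.08]
bar [529   0  48  31 554] [550.1  13.6] [0.7573, 0.0882, 0.122]
bar [564   0  42   9 264] [583.7   3.1] [0.7884, 0.099, 0.122]
bar [382  93  16  79 607] [389.8 131.9] [0.6093, -0.0379, 0.122]
bar [  0  99  39  52 205] [ 24.6 127.2] [0.1939, -0.0525, 0.122]
bar [  0 120  15  13 147] [  7.  125.9] [0.1743, -0.0519, 0.122]
bar [296 342   7  22  95] [299.4 352.3] [0.516, -0.3655, 0.122]
redbar top end [0.514, -0.3173, 0.122]
neck [0.4341, -0.0357, 0.08]
neck [0.4355, -0.191, 0.08]
```

Request:
{"method": "drive_tool", "body": {
  "plan": [
    [[0.6,-0.3,-0.05,0,0,0,0],[0.6,-0.6,-0.05,0,0,0,0],[0.6,-0.9,-0.05,0,0,0,0],[0.6,-1,-0.05,0,0,0,0]]
  ]
}}

```text
time: 2.78
tcp_pos: [0.5267, -0.2782, 0.3025]
ee_rot: [-3.14, 0.001, 1.622]
contact_force: [0.6, -0.3, 0.1]
width: 0.0512
gripper_force: 0.0
```

```bash
python3 - <<'E'
from h import *
s=read_state();print(s['tcp_pos'],s['ee_rot'])
m,im=snap('wrist','w2'); r=lambda a:np.round(a,4).tolist()
g=cv2.resize(im[150:400,200:440],None,fx=2,fy=2)
cv2.imwrite('pics/w2c.png',g[:,:,::-1])
for u,v in ((299,220),(320,200)): print(r(onz(m,u,v,.122)))
E
```

```text
[ 0.52665504 -0.27818     0.30249544] [-3.14038693e+00  1.27870804e-03  1.62192201e+00]
[0.5098, -0.3496, 0.122]
[0.5346, -0.3216, 0.122]
```

View pics/w2c.png

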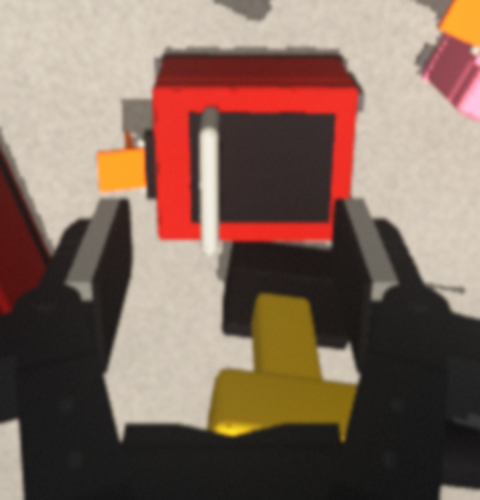

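The crop shows the red bar from (305,207) to (304.5,275) in full-frame pixels, with the tab around (261,235).

```bash
python3 - <<'E'
from h import *
m=camera_model('wrist'); r=lambda a:np.round(a,4).tolist()
a,b=onz(m,305,207,.122),onz(m,304.5,275,.122); print(r(a),r(b),r((a+b)/2),'tab',r(onz(m,261,235,.088)))
h=(a+b)/2
plan(h[0],h[1],.16,93); plan(h[0],h[1],.103,93)
E
```

```text
[0.5164, -0.3331, 0.122] [0.5195, -0.4307, 0.122] [0.5179, -0.3819, 0.122] tab [0.4559, -0.3913, 0.088]
shift [-0.508 -0.067  0.712] turn [-0.0005  0.0008 -0.0007]
shift [-0.507 -0.067  0.997] turn [-0.0005  0.0008 -0.0007]
```

Request:
{"method": "drive_tool", "body": {
  "plan": [
    [[0.6,-0.27,-0.07,0.2,0,0,0],[0.6,-0.53,-0.07,0.5,0,0,0],[0.6,-0.53,-0.07,0.75,0,0,0],[0.6,-0.53,-0.07,0.99,0,0,0],[0.6,-0.53,-0.07,0.99,0,0,0]]
  ]
}}

```text
time: 3.45
tcp_pos: [0.5175, -0.3773, 0.0999]
ee_rot: [-3.134, -0.007, 1.628]
contact_force: [0.2, 0.5, 0.5]
width: 0.0511
gripper_force: 0.0
```

Request:
{"method": "drive_tool", "body": {
  "plan": [
    [[0,0,0,0,0,0,0],[0,0,0,0,0,0,0],[0,0,0,0,0,0,0],[0,0,0,0,0,0,0]]
  ],
  "squeeze": 40
}}

```text
time: 3.95
tcp_pos: [0.5195, -0.3823, 0.1061]
ee_rot: [3.14, 0.001, 1.626]
contact_force: [0.3, 0.6, 0.0]
width: 0.0001
gripper_force: 0.0
```

Request:
{"method": "drive_tool", "body": {
  "plan": [
    [[0,0,0,-0.01,0,0,0],[0,0,0,-0.015,0,0,0],[0,0,0,-0.015,0,0,0]]
  ]
}}

```text
time: 4.32
tcp_pos: [0.519, -0.3822, 0.1081]
ee_rot: [3.141, 0.0, 1.625]
contact_force: [-0.4, -0.2, 0.9]
width: -0.0001
gripper_force: 0.0
```

```bash
python3 - <<'E'
from h import *
s=read_state();print(s['tcp_pos'],s['ee_rot'])
m,im=snap('wrist'); m2,im2=snap('side')
a=im[100:400,160:480]; b=cv2.resize(im2[220:330,300:420],None,fx=3,fy=3)
o=np.zeros((330,700,3),np.uint8);o[:300,:320]=a;o[:330,330:690]=b
cv2.imwrite('pics/w3.png',o[:,:,::-1])
E
```

```text
[ 0.51895407 -0.38222148  0.10810655] [3.14145272e+00 2.73234065e-05 1.62534992e+00]
```

View pics/w3.png

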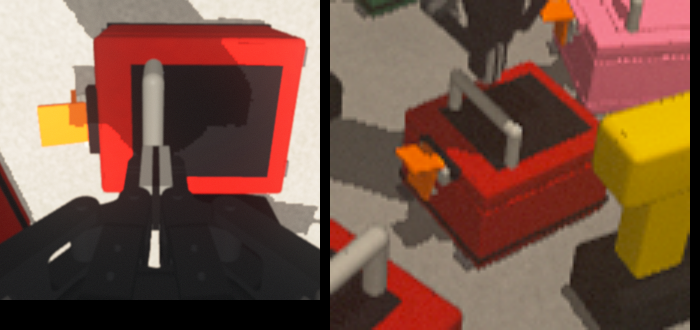

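```bash
python3 - <<'E'
from h import *
m=camera_model('side'); t=camera_model('top'); w=camera_model('wrist')
r=lambda a:np.round(a,4).tolist()
for p in ((.519,-.382,.108),(.517,-.34,.122),(.517,-.43,.122)): print(np.round(proj(m,p)),np.round(proj(t,p)),np.round(proj(w,p)))
# side crop: bar ends (458,78),(515,133) -> px
def tri(m1,p1,m2,p2):
    o1,d1=ray(m1,*p1);o2,d2=ray(m2,*p2); A=np.stack([d1,-d2],1); k=np.linalg.lstsq(A,o2-o1,rcond=None)[0]
    return (o1+d1*k[0]+o2+d2*k[1])/2
for s,tp in (((300+(458-330)/3,220+76/3),(406,218.3)),((300+(515-330)/3,220+129/3),(441.5,217))):
    print(np.round(s,1),r(tri(m,s,t,tp)))
print(np.round(np.array(t['T'])[:3,3],3), t.keys(), m.get('dist'))
E
```

```text
[351. 257.] [421. 217.] [315. 231.]
[341. 243.] [407. 217.] [316. 172.]
[362. 265.] [440. 217.] [308. 308.]
[342.7 245.3] [0.5171, -0.341, 0.1157]
[361.7 263. ] [0.5166, -0.4307, 0.1292]
[ 0.332 -0.093  1.446] dict_keys(['fx', 'fy', 'cx', 'cy', 'T']) None
```

```bash
python3 - <<'E'
from h import *
m=camera_model('side'); w=camera_model('wrist')
for z in (.1,.108,.12,.13,.14): print(z,np.round(proj(m,(.519,-.382,z)),1),np.round(proj(w,(.519,-.382,z)),1))
print(read_state())
m,im=snap('side')
cv2.imwrite('pics/s3.png',cv2.resize(im[205:285,320:400],None,fx=7,fy=7,interpolation=2)[:,:,::-1])
E
```

```text
0.1 [350.4 259.5] [315.1 225.9]
0.108 [350.7 257.1] [315.1 231.1]
0.12 [351.1 253.5] [315.1 239.7]
0.13 [351.4 250.4] [315.1 247.8]
0.14 [351.7 247.3] [315.1 256.7]
{'time': 4.425, 'q': array([-0.01610252,  0.44959924,  0.79810533,  1.59749182, -0.33565028,
        1.23746674,  0.89797307]), 'qvel': array([ 1.14235073e-03,  1.60307677e-03, -1.84413436e-03,  3.08189077e-03,
       -9.86407887e-04, -6.27622871e-04, -8.31010847e-05]), 'joint_efforts': array([ 7.60949770e-03, -4.38436747e+01,  1.03249508e+01, -2.86916310e+01,
        1.39510125e-02,  9.22093059e-04, -3.58501502e-04]), 'tcp_pos': array([ 0.51890504, -0.38213439,  0.10794102]), 'ee_rot': array([-3.14155106e+00, -1.32686487e-04,  1.62536973e+00]), 'contact_force': array([ 0.06286138, -0.11205867,  0.24292417]), 'wrist_torque': array([-0.0029804 ,  0.01401875, -0.01016681]), 'gripper_force': 0.0, 'width': -0.00023628272703343106}
```

View pics/s3.png

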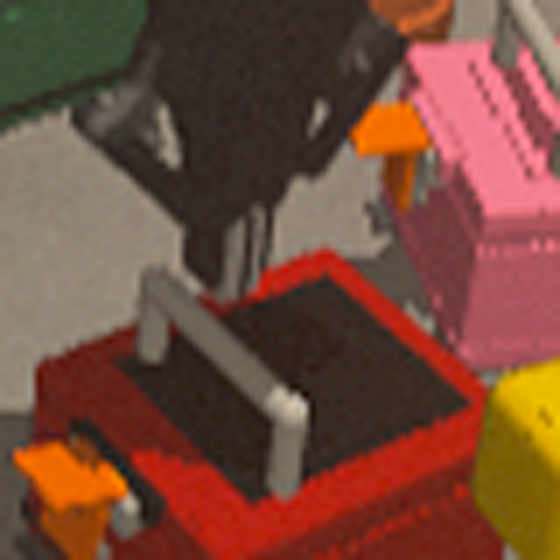

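```bash
cat >> h.py <<'E'
def tri(m1,p1,m2,p2):
    o1,d1=ray(m1,*p1);o2,d2=ray(m2,*p2); A=np.stack([d1,-d2],1); k=np.linalg.lstsq(A,o2-o1,rcond=None)[0]
    a,b=o1+d1*k[0],o2+d2*k[1]; return ((a+b)/2).round(4),np.linalg.norm(a-b).round(4)
E
python3 - <<'E'
from h import *
m=camera_model('side'); 
w,im=snap('wrist'); cv2.imwrite('pics/w4.png',cv2.resize(im[190:330,260:370],None,fx=4,fy=4,interpolation=2)[:,:,::-1])
print(tri(m,(354,247),w,(315,247)), onz(m,354,247,.108),np.round(w['T'],3))
E
```

```text
(array([ 0.5225, -0.3801,  0.137 ]), np.float64(0.0085)) [ 0.54833648 -0.35352958  0.108     ] [[ 0.999 -0.051 -0.018  0.515]
 [ 0.054  0.944  0.327 -0.297]
 [ 0.    -0.327  0.945  0.288]
 [ 0.     0.     0.     1.   ]]
```

View pics/w4.png

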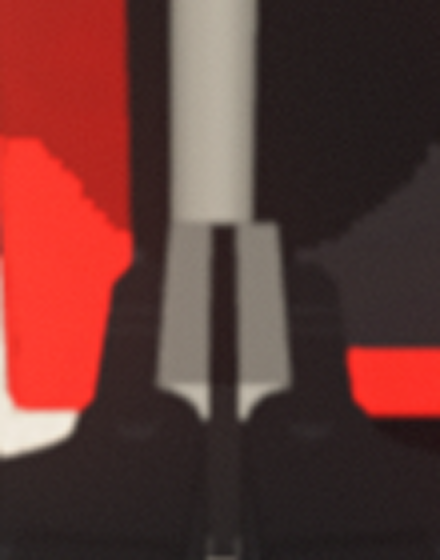

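The crop shows the finger pads shut above the bar, with the bar running under them. The tips look about 25 mm higher than the reading, so I'll open, go lower in steps and watch the force.

Request:
{"method": "drive_tool", "body": {
  "plan": [
    [[0.4,0,0,0,0,0,0],[0.4,0,0,0,0,0,0],[0.4,0,0,0.03,0,0,0],[0.4,0,0,0.06,0,0,0],[0.4,0,0,0.06,0,0,0]]
  ]
}}

```text
time: 5.15
tcp_pos: [0.5185, -0.3817, 0.095]
ee_rot: [-3.14, -0.001, 1.625]
contact_force: [0.1, -0.5, 0.2]
width: 0.0343
gripper_force: 0.0
```

```bash
python3 - <<'E'
from h import *
s=read_state(); print(s['tcp_pos'],s['contact_force'],s['width'])
w,im=snap('wrist'); n,im2=snap('side'); a=cv2.resize(im[150:350,220:410],None,fx=2,fy=2); b=cv2.resize(im2[205:285,320:400],None,fx=5,fy=5,interpolation=2)
cv2.imwrite('pics/w5.png',np.hstack([a,b])[:,:,::-1])
E
```

```text
[ 0.51849    -0.38169373  0.09504373] [ 0.10796897 -0.51730401  0.20181968] 0.03426147905486227
```

View pics/w5.png

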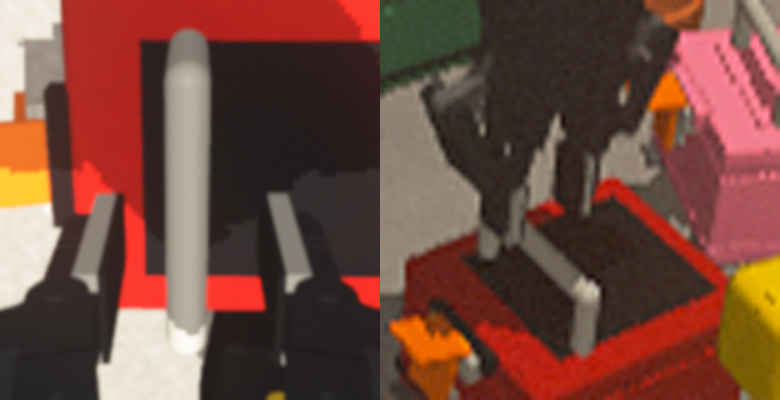

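Left shows the bar between the pads, which reach only about bar height. I'm going 20 mm lower.

Request:
{"method": "drive_tool", "body": {
  "plan": [
    [[0.4,0,0.01,0.04,0,0,0],[0.4,0,0.01,0.07,0,0,0],[0.4,0,0.01,0.1,0,0,0],[0.4,0,0.01,0.1,0,0,0]]
  ]
}}

```text
time: 5.75
tcp_pos: [0.5205, -0.3817, 0.0752]
ee_rot: [-3.141, -0.001, 1.625]
contact_force: [1.4, -0.0, -0.3]
width: 0.034
gripper_force: 0.0
```

Request:
{"method": "drive_tool", "body": {
  "plan": [
    [[0,0,0,0,0,0,0],[0,0,0,0,0,0,0],[0,0,0,0,0,0,0],[0,0,0,0,0,0,0]]
  ],
  "squeeze": 40
}}

```text
time: 6.25
tcp_pos: [0.5171, -0.3823, 0.0762]
ee_rot: [-3.136, -0.002, 1.623]
contact_force: [-7.8, 2.4, 4.6]
width: 0.01
gripper_force: 39.1
```

Request:
{"method": "drive_tool", "body": {
  "plan": [
    [[0,0,0,-0.01,0,0,0],[0,0,0,-0.015,0,0,0],[0,0,0,-0.02,0,0,0]]
  ]
}}

```text
time: 6.62
tcp_pos: [0.5187, -0.3822, 0.0792]
ee_rot: [-3.138, -0.001, 1.624]
contact_force: [-4.6, 0.6, -3.5]
width: 0.0099
gripper_force: 38.9
```

Request:
{"method": "drive_tool", "body": {
  "plan": [
    [[0,0,0,-0.01,0,0,0],[0,0,0,-0.02,0,0,0],[0,0,0,-0.02,0,0,0]]
  ]
}}

```text
time: 7.0
tcp_pos: [0.5216, -0.3821, 0.0842]
ee_rot: [3.141, 0.001, 1.626]
contact_force: [-1.8, -1.1, -3.8]
width: 0.01
gripper_force: 39.0
```

The red lid rose 8 mm at only 4 N, so it's loose. I'll lower it, let go and go to the tab.

Request:
{"method": "drive_tool", "body": {
  "plan": [
    [[0,0,0,0.02,0,0,0],[0,0,0,0.04,0,0,0],[0,0,0,0.04,0,0,0],[0.4,0,0,0.04,0,0,0],[0.4,0,0,0.04,0,0,0]]
  ]
}}

```text
time: 7.62
tcp_pos: [0.5232, -0.3818, 0.077]
ee_rot: [3.138, 0.001, 1.627]
contact_force: [-0.0, 0.7, 0.3]
width: 0.0339
gripper_force: 0.0
```

Request:
{"method": "drive_tool", "body": {
  "plan": [
    [[0.4,0,0,-0.1,0,0,0],[0.4,0,0,-0.3,0,0,0],[0,0,-0.1,-0.35,0,0,0],[0,0,-0.3,-0.35,0,0,0],[0,0,-0.3,-0.35,0,0,0]]
  ]
}}

```text
time: 8.25
tcp_pos: [0.4587, -0.3872, 0.1483]
ee_rot: [3.139, 0.001, 1.621]
contact_force: [-0.3, 0.3, -0.7]
width: 0.0
gripper_force: 0.0
```

```bash
python3 - <<'E'
from h import *
s=read_state(); print(s['tcp_pos'],s['contact_force'],s['width'])
w,im=snap('wrist'); t,it=snap('top')
for n,mm,i in(('w',w,im),('t',t,it)):
    for b,c in blobs(i,(5,170,120),(22,255,255),60)[0]: print(n,b,c,onz(mm,*c,.088).round(4))
E
```

```text
[ 0.45868532 -0.38722099  0.14826707] [-0.28519995  0.26918455 -0.6712276 ] 9.210327702448026e-06
w [ 589   28   51   61 1313] [619.6  60. ] [ 0.6696 -0.2717  0.088 ]
w [ 292  175   39   45 1372] [311.4 199.9] [ 0.4559 -0.3878  0.088 ]
w [412 305  43  28 126] [435.6 317.3] [ 0.5783 -0.4996  0.088 ]
t [220  72  35  27 157] [237.8  84.3] [0.8958 0.1276 0.088 ]
t [216  76  34  30 172] [230.9  90.7] [0.8764 0.1464 0.088 ]
t [296 101  36  42 793] [313.8 118. ] [ 0.7991 -0.0898  0.088 ]
t [372 154  14  13 119] [378.4 160.1] [ 0.6799 -0.2707  0.088 ]
t [136 166  79  77 329] [176.7 205.3] [0.5452 0.2809 0.088 ]
t [  1 180  41  47 819] [ 21.2 202.7] [0.5466 0.7047 0.088 ]
t [290 201  11  12 128] [294.9 206.6] [ 0.5461 -0.0416  0.088 ]
t [203 224  11  10  62] [208.1 228.6] [0.4825 0.1923 0.088 ]
t [190 236  11  10  63] [195.2 240.7] [0.4493 0.2255 0.088 ]
t [504 284  22  21 291] [514.9 294.1] [ 0.3185 -0.6313  0.088 ]
t [  0 328   5  31 119] [  1.6 342.9] [0.176  0.7157 0.088 ]
```

Request:
{"method": "drive_tool", "body": {
  "plan": [
    [[0,-0.01,-0.03,0.2,0,0,0],[0,-0.01,-0.03,0.34,0,0,0],[0,-0.01,-0.03,0.37,0,0,0],[0,-0.01,-0.03,0.4,0,0,0]]
  ]
}}

```text
time: 8.85
tcp_pos: [0.4565, -0.388, 0.0667]
ee_rot: [3.14, 0.001, 1.626]
contact_force: [0.5, -0.9, -0.8]
width: -0.0003
gripper_force: 0.0
```

Request:
{"method": "drive_tool", "body": {
  "plan": [
    [[0,0,0,0.01,0,0,0],[0,0,0,0.02,0,0,0],[0,0,0,0.02,0,0,0]]
  ]
}}

```text
time: 9.22
tcp_pos: [0.4554, -0.3878, 0.0624]
ee_rot: [3.141, 0.0, 1.625]
contact_force: [0.1, 0.6, -0.5]
width: -0.0001
gripper_force: 0.0
```

Request:
{"method": "drive_tool", "body": {
  "plan": [
    [[0,0,-0.02,0.01,0,0,0],[0,0,-0.02,0.02,0,0,0],[0,0,-0.02,0.02,0,0,0]]
  ]
}}

```text
time: 9.6
tcp_pos: [0.451, -0.3877, 0.0578]
ee_rot: [-3.141, -0.0, 1.625]
contact_force: [-0.2, -0.0, 0.5]
width: 0.0
gripper_force: 0.0
```

Request:
{"method": "drive_tool", "body": {
  "plan": [
    [[0,0,0,0.01,0,0,0],[0,0,0,0.02,0,0,0],[0,0,0,0.02,0,0,0]]
  ]
}}

```text
time: 9.98
tcp_pos: [0.4512, -0.3879, 0.0539]
ee_rot: [3.141, -0.0, 1.625]
contact_force: [0.1, 0.0, 0.7]
width: -0.0003
gripper_force: 0.0
```

Request:
{"method": "drive_tool", "body": {
  "plan": [
    [[0,0,0,0.01,0,0,0],[0,0,0,0.02,0,0,0],[0,0,0,0.02,0,0,0]]
  ]
}}

```text
time: 10.35
tcp_pos: [0.4514, -0.3877, 0.0502]
ee_rot: [3.141, -0.0, 1.626]
contact_force: [-0.6, 0.5, 3.9]
width: -0.0002
gripper_force: 1.8
```

```bash
python3 - <<'E'
from h import *
s=read_state(); print(s['tcp_pos'],s['contact_force'],s['width'])
w,im=snap('wrist'); n,im2=snap('side'); a=cv2.resize(im[150:350,220:410],None,fx=2,fy=2); b=cv2.resize(im2[205:305,300:400],None,fx=4,fy=4,interpolation=2)
cv2.imwrite('pics/w6.png',np.hstack([a,b])[:,:,::-1])
print(proj(n,s['tcp_pos']),proj(n,s['tcp_pos']+[0,0,.027]))
E
```

```text
[ 0.45137793 -0.38773748  0.05023073] [-0.61189282  0.50267405  3.86479762] -0.0001512309550591998
(np.float64(327.7563280758894), np.float64(284.107247359101)) (np.float64(328.2096272807663), np.float64(276.3514307706481))
```

View pics/w6.png

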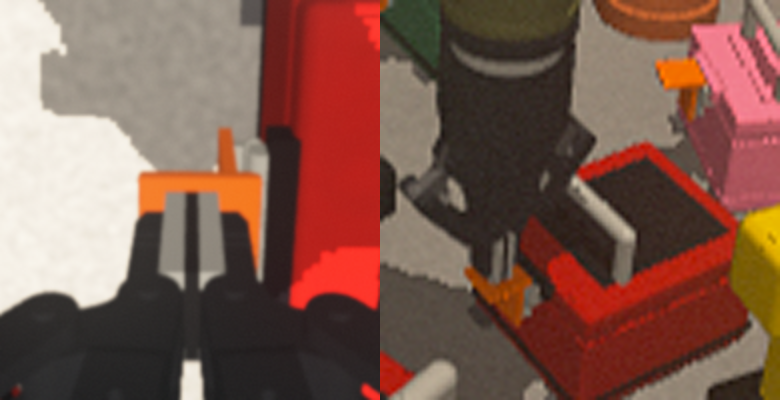

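Contact begins here, so the tips sit about 40 mm above the reading. The picture shows the fingertips on the orange tab. I'll press further.

Request:
{"method": "drive_tool", "body": {
  "plan": [
    [[0,0,0,0.01,0,0,0],[0,0,0,0.015,0,0,0],[0,0,0,0.015,0,0,0]]
  ]
}}

```text
time: 10.82
tcp_pos: [0.4515, -0.3878, 0.0498]
ee_rot: [3.14, -0.002, 1.625]
contact_force: [-5.6, 6.5, 21.7]
width: 0.0001
gripper_force: 10.2
```

Request:
{"method": "drive_tool", "body": {
  "plan": [
    [[0,0,0,0.01,0,0,0],[0,0,0,0.015,0,0,0],[0,0,0,0.015,0,0,0]]
  ]
}}

```text
time: 11.2
tcp_pos: [0.4515, -0.3879, 0.0492]
ee_rot: [3.139, -0.003, 1.625]
contact_force: [-10.4, 10.7, 36.7]
width: -0.0002
gripper_force: 18.4
```

Request:
{"method": "drive_tool", "body": {
  "plan": [
    [[0,0,0,-0.2,0,0,0],[0,0,0,-0.5,0,0,0],[0.4,0,0.2,-0.5,0,0,0],[0.4,0,0.34,-0.5,0,0,0],[0.4,0,0.34,-0.5,0,0,0]]
  ]
}}

```text
time: 11.82
tcp_pos: [0.5214, -0.3826, 0.143]
ee_rot: [-3.141, -0.0, 1.629]
contact_force: [-0.6, -0.0, -0.1]
width: 0.034
gripper_force: 0.0
```

Request:
{"method": "drive_tool", "body": {
  "plan": [
    [[0.4,0,0,0.2,0,0,0],[0.4,0,0,0.38,0,0,0],[0.4,0,0,0.38,0,0,0],[0,0,0,0.38,0,0,0],[0,0,0,0.38,0,0,0]]
  ]
}}

```text
time: 12.45
tcp_pos: [0.5174, -0.3853, 0.0696]
ee_rot: [-3.14, 0.0, 1.624]
contact_force: [-4.9, 0.5, 2.1]
width: 0.0103
gripper_force: 39.0
```

Request:
{"method": "drive_tool", "body": {
  "plan": [
    [[0,0,0,0,0,0,0],[0,0,0,0,0,0,0]]
  ]
}}

```text
time: 12.7
tcp_pos: [0.5174, -0.3853, 0.0696]
ee_rot: [-3.14, 0.0, 1.624]
contact_force: [-5.8, 0.8, 2.2]
width: 0.0102
gripper_force: 39.1
```

Request:
{"method": "drive_tool", "body": {
  "plan": [
    [[0,0,0,-0.01,0,0,0],[0,0,0,-0.02,0,0,0],[0,0,0,-0.03,0,0,0]]
  ]
}}

```text
time: 13.08
tcp_pos: [0.5196, -0.3852, 0.0739]
ee_rot: [3.14, 0.002, 1.625]
contact_force: [2.4, -7.1, -15.0]
width: 0.0104
gripper_force: 38.8
```

The lid now holds at 15 N, so red is hooked. I'll release and move to green.

Request:
{"method": "drive_tool", "body": {
  "plan": [
    [[0,0,0,0.015,0,0,0],[0,0,0,0.03,0,0,0],[0.4,0,0,0.03,0,0,0],[0.4,0,0,-0.1,0,0,0],[0.4,0,0,-0.4,0,0,0]]
  ]
}}

```text
time: 13.7
tcp_pos: [0.5194, -0.3811, 0.1527]
ee_rot: [-3.139, -0.004, 1.628]
contact_force: [0.5, -0.4, 0.1]
width: 0.0342
gripper_force: 0.0
```

Request:
{"method": "drive_tool", "body": {
  "plan": [
    [[0.4,0.3,0.1,-0.15,0,0,0],[0.4,0.6,0.2,-0.15,0,0,0],[0.4,0.85,0.27,-0.15,0,0,0]]
  ]
}}

```text
time: 14.08
tcp_pos: [0.5659, -0.2079, 0.1856]
ee_rot: [3.137, -0.002, 1.627]
contact_force: [1.4, 0.4, 0.2]
width: 0.034
gripper_force: 0.0
```

Request:
{"method": "drive_tool", "body": {
  "plan": [
    [[0.4,0.3,0.1,0,0,0,0],[0.4,0.6,0.2,0,0,0,0],[0.4,0.85,0.27,0,0,0,0],[0.4,0.85,0.27,0,0,0,0]]
  ]
}}

```text
time: 14.58
tcp_pos: [0.61, -0.0295, 0.1841]
ee_rot: [3.14, -0.004, 1.638]
contact_force: [0.1, -1.1, -0.3]
width: 0.0341
gripper_force: 0.0
```

```bash
python3 - <<'E'
from h import *
s=read_state(); print(s['tcp_pos'],s['ee_rot'])
w,im=snap('wrist')
for b,c in blobs(im,(5,170,120),(22,255,255),60)[0]: print(b,c,onz(w,*c,.088).round(4))
for b,c in blobs(im,(0,0,130),(180,30,255),60)[0]:
    p=onz(w,*c,.122)
    if np.hypot(*(p[:2]-[.608,-.04]))<.06: print('bar',b,c,p.round(4))
plan(.6085,-.0395,.067,93)
E
```

```text
[ 0.6099866  -0.02950346  0.18409345] [ 3.14022221 -0.00436654  1.63754305]
[579  19  61  57 753] [611.6  47.8] [0.8411 0.1034 0.088 ]
[141 139  58  44 345] [184.9 159.1] [ 0.4916 -0.0111  0.088 ]
[ 228  172   37   39 1066] [246.5 194.1] [ 0.5467 -0.0408  0.088 ]
[424 187  43  61 158] [436.1 213.1] [ 0.7272 -0.048   0.088 ]
[429 190  46  73 602] [448.2 225.9] [ 0.7414 -0.0604  0.088 ]
[470 228  77  63 284] [493.9 248.1] [ 0.7917 -0.0813  0.088 ]
[131 282  46  11  96] [154.  284.2] [ 0.4507 -0.1456  0.088 ]
shift [-0.028 -0.006  0.586] turn [ 0.0003 -0.0006  0.0029]
```

Request:
{"method": "drive_tool", "body": {
  "plan": [
    [[0.4,-0.04,0,0.2,0,0,0],[0.4,-0.04,0,0.4,0,0,0],[0.4,-0.04,0,0.58,0,0,0],[0.4,-0.04,0,0.58,0,0,0]]
  ]
}}

```text
time: 15.12
tcp_pos: [0.6065, -0.0477, 0.0659]
ee_rot: [-3.137, -0.0, 1.623]
contact_force: [-0.3, -0.9, 2.1]
width: 0.0341
gripper_force: 0.0
```

Request:
{"method": "drive_tool", "body": {
  "plan": [
    [[0,0,0,0,0,0,0],[0,0,0,0,0,0,0],[0,0,0,0,0,0,0],[0,0,0,0,0,0,0]]
  ]
}}

```text
time: 15.62
tcp_pos: [0.6088, -0.0477, 0.0701]
ee_rot: [3.141, -0.0, 1.624]
contact_force: [-5.3, -0.5, 6.2]
width: 0.0105
gripper_force: 39.3
```

Request:
{"method": "drive_tool", "body": {
  "plan": [
    [[0,0,0,-0.01,0,0,0],[0,0,0,-0.02,0,0,0],[0,0,0,-0.025,0,0,0]]
  ]
}}

```text
time: 16.0
tcp_pos: [0.6104, -0.0477, 0.0732]
ee_rot: [3.138, 0.002, 1.625]
contact_force: [5.9, -3.3, -7.9]
width: 0.0104
gripper_force: 28.6
```

Request:
{"method": "drive_tool", "body": {
  "plan": [
    [[0,0,0,-0.005,0,0,0],[0,0,0,-0.01,0,0,0],[0,0,0,-0.01,0,0,0]]
  ]
}}

```text
time: 16.38
tcp_pos: [0.6115, -0.0477, 0.075]
ee_rot: [3.136, 0.003, 1.625]
contact_force: [7.5, -3.8, -10.5]
width: 0.0098
gripper_force: 40.0
```

Request:
{"method": "drive_tool", "body": {
  "plan": [
    [[0,0,0,-0.005,0,0,0],[0,0,0,-0.015,0,0,0],[0,0,0,-0.015,0,0,0]]
  ]
}}

```text
time: 16.75
tcp_pos: [0.6119, -0.0476, 0.0777]
ee_rot: [3.135, 0.003, 1.625]
contact_force: [11.1, -4.0, -12.7]
width: 0.0107
gripper_force: 39.8
```

The pull along the lid's arc is only about 6 N after 7.6 mm, so green looks loose too. I'll lower it, release and press its tab.

Request:
{"method": "drive_tool", "body": {
  "plan": [
    [[0,0,0,0.025,0,0,0],[0,0,0,0.05,0,0,0],[0.4,0,0,0.05,0,0,0],[0.4,0,0,0,0,0,0],[0.4,0,0,-0.35,0,0,0]]
  ]
}}

```text
time: 17.38
tcp_pos: [0.6059, -0.045, 0.1381]
ee_rot: [-3.134, -0.001, 1.627]
contact_force: [2.3, 1.4, 1.0]
width: 0.0344
gripper_force: 0.0
```

Request:
{"method": "drive_tool", "body": {
  "plan": [
    [[0,0.03,-0.15,0,0,0,0],[0,0.03,-0.33,0,0,0,0],[0,0.03,-0.33,0.15,0,0,0],[0,0.03,-0.33,0.35,0,0,0],[0,0.03,-0.33,0.35,0,0,0]]
  ]
}}

```text
time: 18.0
tcp_pos: [0.5403, -0.0436, 0.0689]
ee_rot: [-3.137, -0.0, 1.626]
contact_force: [0.0, 0.2, -0.1]
width: -0.0001
gripper_force: 0.0
```

Request:
{"method": "drive_tool", "body": {
  "plan": [
    [[0,0,0,0.02,0,0,0],[0,0,0,0.04,0,0,0],[0,0,0,0.04,0,0,0]]
  ]
}}

```text
time: 18.38
tcp_pos: [0.543, -0.0443, 0.0631]
ee_rot: [3.141, -0.0, 1.625]
contact_force: [-0.6, -0.2, 0.1]
width: -0.0003
gripper_force: 0.0
```

Request:
{"method": "drive_tool", "body": {
  "plan": [
    [[0,0,-0.01,0.02,0,0,0],[0,0,-0.01,0.03,0,0,0],[0,0,-0.01,0.03,0,0,0]]
  ]
}}

```text
time: 18.75
tcp_pos: [0.5403, -0.0445, 0.0568]
ee_rot: [-3.141, -0.0, 1.625]
contact_force: [-2.3, -0.9, 5.9]
width: 0.0
gripper_force: 2.3
```

Request:
{"method": "drive_tool", "body": {
  "plan": [
    [[0,0,0,0.01,0,0,0],[0,0,0,0.015,0,0,0]]
  ]
}}

```text
time: 19.0
tcp_pos: [0.5406, -0.0445, 0.0535]
ee_rot: [3.141, -0.0, 1.625]
contact_force: [0.1, -0.2, 0.7]
width: -0.0002
gripper_force: 0.1
```

Request:
{"method": "drive_tool", "body": {
  "plan": [
    [[0,0,0,0.01,0,0,0],[0,0,0,0.015,0,0,0]]
  ]
}}

```text
time: 19.25
tcp_pos: [0.5406, -0.0444, 0.0503]
ee_rot: [3.142, 0.0, 1.625]
contact_force: [0.6, -0.0, 0.0]
width: 0.0001
gripper_force: 0.0
```

The force fell from 5.9 to 0.7 N, so it snapped. One more press to bottom it, then re-tug.

Request:
{"method": "drive_tool", "body": {
  "plan": [
    [[0,0,0,0.01,0,0,0],[0,0,0,0.025,0,0,0],[0,0,0,0.025,0,0,0]]
  ]
}}

```text
time: 19.62
tcp_pos: [0.5407, -0.0444, 0.0494]
ee_rot: [-3.141, -0.003, 1.625]
contact_force: [-12.1, 2.2, 30.7]
width: -0.0002
gripper_force: 15.3
```

Request:
{"method": "drive_tool", "body": {
  "plan": [
    [[0,0,0,-0.2,0,0,0],[0,0,0,-0.5,0,0,0],[0.4,0,0.2,-0.5,0,0,0],[0.4,0,0.35,-0.5,0,0,0],[0.4,0,0.35,-0.5,0,0,0]]
  ]
}}

```text
time: 20.25
tcp_pos: [0.6118, -0.0401, 0.1449]
ee_rot: [-3.142, 0.001, 1.627]
contact_force: [-0.8, 0.5, -0.5]
width: 0.0344
gripper_force: 0.0
```

Request:
{"method": "drive_tool", "body": {
  "plan": [
    [[0.4,0,0,0.2,0,0,0],[0.4,0,0,0.38,0,0,0],[0.4,0,0,0.38,0,0,0],[0,0,0,0.38,0,0,0],[0,0,0,0.38,0,0,0]]
  ]
}}

```text
time: 20.88
tcp_pos: [0.6084, -0.0411, 0.071]
ee_rot: [-3.138, -0.001, 1.624]
contact_force: [-6.6, 0.0, 3.0]
width: 0.0103
gripper_force: 39.0
```

Request:
{"method": "drive_tool", "body": {
  "plan": [
    [[0,0,0,0,0,0,0],[0,0,0,0,0,0,0]]
  ]
}}

```text
time: 21.12
tcp_pos: [0.6084, -0.0411, 0.071]
ee_rot: [-3.138, -0.001, 1.624]
contact_force: [-6.9, -0.3, 2.9]
width: 0.01
gripper_force: 38.9
```

Request:
{"method": "drive_tool", "body": {
  "plan": [
    [[0,0,0,-0.01,0,0,0],[0,0,0,-0.02,0,0,0],[0,0,0,-0.03,0,0,0]]
  ]
}}

```text
time: 21.5
tcp_pos: [0.6107, -0.0411, 0.0753]
ee_rot: [3.141, 0.001, 1.625]
contact_force: [3.7, -1.9, -15.2]
width: 0.0107
gripper_force: 38.8
```

Green is hooked now at 15 N. I'm releasing it and heading for pack_b.

Request:
{"method": "drive_tool", "body": {
  "plan": [
    [[0,0,0,0.015,0,0,0],[0,0,0,0.03,0,0,0],[0.5,0,0,0.03,0,0,0],[0.5,0,0,-0.1,0,0,0],[0.5,0,0,-0.4,0,0,0]]
  ]
}}

```text
time: 22.12
tcp_pos: [0.6101, -0.0396, 0.155]
ee_rot: [-3.14, 0.0, 1.627]
contact_force: [0.9, -0.0, 0.8]
width: 0.0429
gripper_force: 0.0
```

Request:
{"method": "drive_tool", "body": {
  "plan": [
    [[0.8,0,-0.1,-0.3,0,0,0.055],[0.8,-0.2,-0.3,-0.3,0,0,0.11],[0.8,-0.4,-0.6,-0.3,0,0,0.17],[0.8,-0.7,-0.9,-0.3,0,0,0.23],[0.8,-0.7,-0.9,-0.3,0,0,0.29]]
  ]
}}

```text
time: 22.75
tcp_pos: [0.4378, -0.193, 0.2168]
ee_rot: [3.14, -0.005, 0.708]
contact_force: [0.1, 0.7, -0.3]
width: 0.068
gripper_force: 0.0
```

Request:
{"method": "drive_tool", "body": {
  "plan": [
    [[0.8,0,0,0,0,0,0.055],[0.8,0,0,0,0,0,0.11],[0.8,0,0,0,0,0,0.17],[0.8,0,0,0,0,0,0.227],[0.8,0,0,0,0,0,0.227]]
  ]
}}

```text
time: 23.38
tcp_pos: [0.4396, -0.1906, 0.2166]
ee_rot: [-3.141, -0.004, 0.006]
contact_force: [-0.1, 0.6, 0.1]
width: 0.0684
gripper_force: 0.0
```

```bash
python3 - <<'E'
from h import *
s=read_state(); print(s['tcp_pos'],s['ee_rot'],s['q'])
t,it=snap('top')
w,im=snap('wrist','w7')
for b,c in blobs(it,(24,150,120),(32,255,255),25)[0]: print('t',b,c,onz(t,*c,.08).round(4))
n,k=blobs(im,(24,150,90),(32,255,255),60)
for b,c in n: print('w',b,c,onz(w,*c,.08).round(4))
E
```

```text
[ 0.43964708 -0.19055014  0.21658453] [-3.14147178 -0.00363012  0.00591407] [-0.54380293 -0.13016989  0.83893803  1.85016599  0.09738221  1.37613713
 -1.29253562]
t [480 161  19  49 713] [488.2 186. ] [ 0.6125 -0.5757  0.08  ]
t [283 228  11  19 176] [288.2 237.3] [ 0.4626 -0.0247  0.08  ]
w [ 140  125   30   49 1227] [154.5 149.3] [ 0.4648 -0.0246  0.08  ]
w [325 186  10  16  90] [330.4 195.3] [ 0.4166 -0.2055  0.08  ]
```

View pics/w7.png

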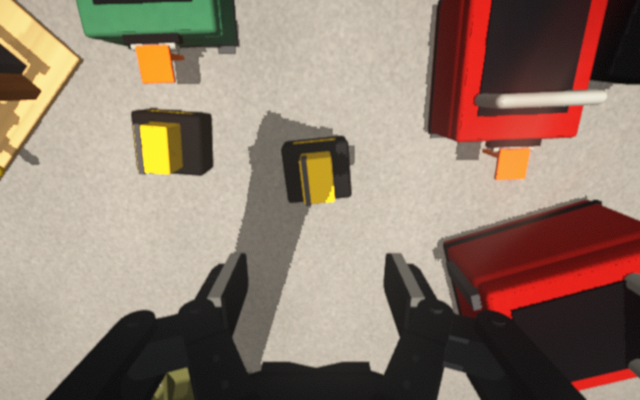

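Pack_a has been knocked to about (0.463,-0.025), with its neck at px (155,149). Pack_b's neck is at px (318,178), turned a few degrees and half in shadow.

```bash
python3 - <<'E'
from h import *
w=camera_model('wrist')
im=cv2.cvtColor(cv2.imread('pics/w7.png'),cv2.COLOR_BGR2HSV)
for roi,pos in (((275,130,360,215),'b'),((130,105,215,180),'a')):
    x0,y0,x1,y1=roi; k=cv2.inRange(im[y0:y1,x0:x1],(18,110,60),(34,255,255))
    pts=cv2.findNonZero(k).reshape(-1,2)+[x0,y0]
    W=np.array([onz(w,u,v,.08)[:2] for u,v in pts],np.float32)
    r=cv2.minAreaRect(W); print(pos,len(pts),r,pts.min(0),pts.max(0))
for c in ((.433,-.194),(.465,-.025)):
  print([np.round(proj(w,(c[0]+a,c[1]+b,.08))).tolist() for a in(-.025,.025) for b in(-.017,.017)])
E
```

```text
b 1679 ((0.4419165849685669, -0.190874844789505), (0.06911806762218475, 0.04287631809711456), 6.09609842300415) [293 137] [335 203]
a 2243 ((0.47085195779800415, -0.035792551934719086), (0.060556866228580475, 0.06622792035341263), 85.75762939453125) [133 109] [193 174]
[[335.0, 203.0], [304.0, 202.0], [337.0, 157.0], [304.0, 157.0]]
[[175.0, 173.0], [142.0, 173.0], [168.0, 124.0], [134.0, 124.0]]
```

Request:
{"method": "drive_tool", "body": {
  "plan": [
    [[0.8,-0.03,0.01,0.3,0,0,-0.028],[0.8,-0.03,0.01,0.6,0,0,-0.028],[0.8,-0.03,0.01,0.85,0,0,-0.028],[0.8,-0.03,0.01,1,0,0,-0.028],[0.8,-0.03,0.01,1,0,0,-0.028]]
  ]
}}

```text
time: 24.1
tcp_pos: [0.4306, -0.1921, 0.014]
ee_rot: [3.141, 0.004, 0.094]
contact_force: [0.1, -0.4, -0.1]
width: 0.0685
gripper_force: 0.0
```

Request:
{"method": "drive_tool", "body": {
  "plan": [
    [[0,0,0,0,0,0,0],[0,0,0,0,0,0,0],[0,0,0,0,0,0,0],[0,0,0,0,0,0,0]]
  ],
  "squeeze": 70
}}

```text
time: 24.6
tcp_pos: [0.4342, -0.1923, 0.0174]
ee_rot: [-3.141, -0.004, 0.093]
contact_force: [-2.0, 1.9, 6.2]
width: 0.0326
gripper_force: 69.0
```

Request:
{"method": "drive_tool", "body": {
  "plan": [
    [[0,0,0,-0.2,0,0,0],[0,0,0,-0.5,0,0,0],[0,0,0,-0.75,0,0,0],[0,0,0,-0.75,0,0,0]]
  ]
}}

```text
time: 25.1
tcp_pos: [0.4354, -0.1931, 0.1696]
ee_rot: [-3.141, -0.01, 0.093]
contact_force: [0.3, 0.0, -4.9]
width: 0.0326
gripper_force: 72.5
```

I'm holding pack_b, so I'll carry it over the right bay.

Request:
{"method": "drive_tool", "body": {
  "plan": [
    [[0,0.1,-0.25,-0.15,0,0,0],[0,0.3,-0.5,-0.3,0,0,0],[0,0.4,-0.75,-0.3,0,0,0],[0,0.5,-1,-0.3,0,0,0]]
  ]
}}

```text
time: 25.6
tcp_pos: [0.5133, 0.0183, 0.2242]
ee_rot: [-3.141, 0.001, 0.093]
contact_force: [-0.1, -0.2, -5.2]
width: 0.0326
gripper_force: 72.9
```

Request:
{"method": "drive_tool", "body": {
  "plan": [
    [[0,0.1,-0.2,0,0,0,-0.055],[0,0.3,-0.4,0,0,0,-0.11],[0,0.4,-0.6,0,0,0,-0.17],[0,0.5,-0.6,0,0,0,-0.221],[0,0.5,-0.6,0,0,0,-0.221]]
  ]
}}

```text
time: 26.22
tcp_pos: [0.6016, 0.1444, 0.2227]
ee_rot: [-3.141, 0.005, 0.786]
contact_force: [-0.7, -1.6, -4.8]
width: 0.0323
gripper_force: 72.9
```

```bash
python3 - <<'E'
from h import *
s=read_state(); print(s['tcp_pos'],s['ee_rot'],s['width'])
w,im=snap('wrist','w8')
E
```

```text
[0.60161632 0.14444071 0.22267606] [-3.14123752  0.00460423  0.78580302] 0.032330857336902
```

View pics/w8.png

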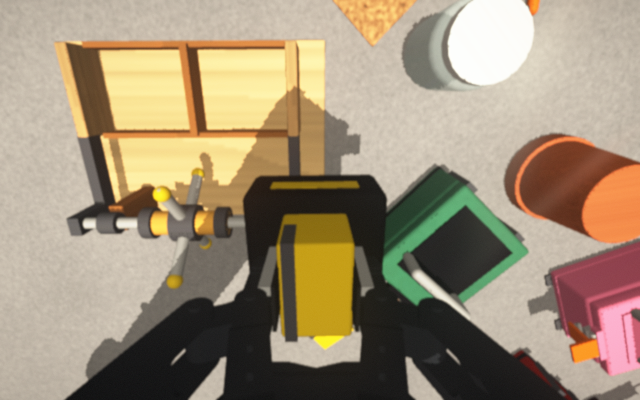

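The wrist view shows the rack lined up with the image. The right bay runs u 197–288 and v 47–131, the hub is near (184,222), and spoke tips are at (163,193) top, (198,173) far and (175,282) near.

```bash
python3 - <<'E'
from h import *
w=camera_model('wrist'); a=np.radians(45); X=np.array([np.cos(a),np.sin(a)]);Y=np.array([-X[1],X[0]])
hub=np.array([.4645,.2045])
def rf(u,v,z):
    p=onz(w,u,v,z)[:2]-hub; return (round(p@X,4),round(p@Y,4))
for n,u,v,z in (('div near',197,133,.044),('div far',187,45,.044),('nearwall',245,131,.038),('farwall',240,47,.038),('board in near',288,133,.06),('board in far',286,45,.06),
 ('lboard',98,133,.06),('lboardfar',80,45,.06),('body R end',231,222,.1),('body L end',148,222,.1),('hub',184,222,.1),('tipfar',198,173,.1),('tipnear',175,282,.1),('tiptop',163,193,.165)): print(n,rf(u,v,z))
p=(read_state()['tcp_pos'][:2]-hub); print('tcp',p@X,p@Y)
E
```

```text
div near (np.float64(0.0909), np.float64(-0.0039))
div far (np.float64(0.1816), np.float64(-0.0051))
nearwall (np.float64(0.0922), np.float64(-0.0574))
farwall (np.float64(0.1802), np.float64(-0.0589))
board in near (np.float64(0.0928), np.float64(-0.109))
board in far (np.float64(0.1795), np.float64(-0.1098))
lboard (np.float64(0.0933), np.float64(0.0979))
lboardfar (np.float64(0.18), np.float64(0.0956))
body R end (np.float64(0.0051), np.float64(-0.0492))
body L end (np.float64(0.0052), np.float64(0.039))
hub (np.float64(0.0052), np.float64(0.0007))
tipfar (np.float64(0.0588), np.float64(-0.021))
tipnear (np.float64(-0.0694), np.float64(0.0216))
tiptop (np.float64(0.0596), np.float64(-0.016))
tcp 0.05350898730622459 -0.13961096640402204
```

```bash
python3 - <<'E'
from h import *
w=camera_model('wrist'); a=np.radians(45); X=np.array([np.cos(a),np.sin(a)]);Y=np.array([-X[1],X[0]])
hub=np.array([.4645,.2045])
for n,u,v in (('far',198,173),('near',175,282),('top',163,193),('bot',205,245)):
    o,d=ray(w,u,v); k=(-.0045-(o[:2]-hub)@Y)/(d[:2]@Y); p=o+k*d; x,z=(p[:2]-hub)@X-.005,p[2]-.095
    print(n,round(x,4),round(z,4),'r',round(np.hypot(x,z),4),'angle from up toward -x',round(np.arctan2(-x,z),3))
E
```

```text
far 0.0426 -0.0371 r 0.0564 angle from up toward -x -2.287
near -0.0405 0.0541 r 0.0676 angle from up toward -x 0.642
top 0.0471 0.0478 r 0.0671 angle from up toward -x -0.779
bot -0.0456 -0.0294 r 0.0543 angle from up toward -x 2.144
```

Request:
{"method": "drive_tool", "body": {
  "plan": [
    [[0,0.15,-0.15,0,0,0,0],[0,0.3,-0.3,0,0,0,0],[0,0.41,-0.42,0,0,0,0],[0,0.41,-0.42,0,0,0,0]]
  ]
}}

```text
time: 26.78
tcp_pos: [0.5981, 0.266, 0.2242]
ee_rot: [-3.138, 0.001, 0.79]
contact_force: [-0.3, -0.6, -4.5]
width: 0.0331
gripper_force: 72.8
```

Request:
{"method": "drive_tool", "body": {
  "plan": [
    [[0,0,0,0.3,0,0,0],[0,0,0,0.55,0,0,0],[0,0,0,0.7,0,0,0],[0,0,0,0.8,0,0,0],[0,0,0,0.8,0,0,0]]
  ]
}}

```text
time: 27.4
tcp_pos: [0.5993, 0.2608, 0.0643]
ee_rot: [-3.141, 0.003, 0.785]
contact_force: [1.7, 1.4, -4.1]
width: 0.0332
gripper_force: 72.6
```

Request:
{"method": "drive_tool", "body": {
  "plan": [
    [[0,0,0,0.06,0,0,0],[0,0,0,0.12,0,0,0],[0,0,0,0.15,0,0,0],[0,0,0,0.15,0,0,0]]
  ]
}}

```text
time: 27.9
tcp_pos: [0.6001, 0.262, 0.0349]
ee_rot: [-3.141, 0.001, 0.787]
contact_force: [-0.2, 0.5, -5.1]
width: 0.0327
gripper_force: 72.9
```

Request:
{"method": "drive_tool", "body": {
  "plan": [
    [[0,0,0,0.015,0,0,0],[0,0,0,0.03,0,0,0],[0,0,0,0.04,0,0,0],[0,0,0,0.04,0,0,0]]
  ]
}}

```text
time: 28.4
tcp_pos: [0.6007, 0.2622, 0.0277]
ee_rot: [3.141, -0.0, 0.786]
contact_force: [0.7, 0.2, -4.4]
width: 0.0328
gripper_force: 72.9
```

Request:
{"method": "drive_tool", "body": {
  "plan": [
    [[0,0,0,0.01,0,0,0],[0,0,0,0.015,0,0,0],[0,0,0,0.015,0,0,0]]
  ]
}}

```text
time: 28.78
tcp_pos: [0.6007, 0.2623, 0.0276]
ee_rot: [-3.141, -0.001, 0.786]
contact_force: [-6.7, -2.4, 11.3]
width: 0.0329
gripper_force: 74.8
```

It's down on the floor. I'll release and go back for pack_a.

Request:
{"method": "drive_tool", "body": {
  "plan": [
    [[0.6,0,0,-0.015,0,0,0],[0.6,0,0,-0.015,0,0,0],[0.6,0,0,-0.2,0,0,0],[0.6,0,0,-0.5,0,0,0],[0.6,0,0,-0.9,0,0,0]]
  ]
}}

```text
time: 29.4
tcp_pos: [0.6004, 0.2621, 0.1883]
ee_rot: [3.141, 0.0, 0.786]
contact_force: [0.8, 0.2, 0.4]
width: 0.0513
gripper_force: 0.0
```

Request:
{"method": "drive_tool", "body": {
  "plan": [
    [[0.8,-0.2,0.07,-0.1,0,0,0],[0.8,-0.4,0.14,-0.1,0,0,0],[0.8,-0.6,0.21,-0.1,0,0,0],[0.8,-0.75,0.27,-0.1,0,0,0]]
  ]
}}

```text
time: 29.9
tcp_pos: [0.5324, 0.116, 0.2073]
ee_rot: [3.141, -0.001, 0.785]
contact_force: [-0.1, 0.8, 0.3]
width: 0.0682
gripper_force: 0.0
```

Request:
{"method": "drive_tool", "body": {
  "plan": [
    [[0.8,-0.2,0.07,0,0,0,0.055],[0.8,-0.4,0.14,0,0,0,0.11],[0.8,-0.6,0.21,0,0,0,0.17],[0.8,-0.75,0.27,0,0,0,0.23],[0.8,-0.75,0.27,0,0,0,0.25]]
  ]
}}

```text
time: 30.52
tcp_pos: [0.4646, -0.0294, 0.2075]
ee_rot: [-3.14, -0.002, -0.007]
contact_force: [0.4, 1.2, -0.0]
width: 0.0682
gripper_force: 0.0
```

```bash
python3 - <<'E'
from h import *
s=read_state(); print(s['tcp_pos'],s['ee_rot'],s['time'])
t,it=snap('top','t9'); w,im=snap('wrist','w9')
for b,c in blobs(it,(24,150,100),(32,255,255),25)[0]: print('t',b,c,onz(t,*c,.08).round(4),onz(t,*c,.09).round(4))
for b,c in blobs(im,(20,130,60),(33,255,255),200)[0]: print('w',b,c,onz(w,*c,.08).round(4))
for c in ((.464,-.025),): print([np.round(proj(w,(c[0]+a,c[1]+b,.08))).tolist() for a in(-.025,.025) for b in(-.017,.017)])
m=np.array(proj(w,(.464,-.025,.08))).astype(int); print(m)
cv2.imwrite('pics/w9c.png',cv2.resize(im[max(0,m[1]-80):m[1]+80,max(0,m[0]-100):m[0]+100],None,fx=3,fy=3)[:,:,::-1])
E
```

```text
[ 0.46464584 -0.02936035  0.20748044] [-3.14002784e+00 -1.50412617e-03 -7.02384239e-03] 30.525
t [480 161  19  49 709] [488.3 186. ] [ 0.6125 -0.5759  0.08  ] [ 0.6104 -0.5724  0.09  ]
t [177 177  18  18 168] [185.9 185.3] [0.6028 0.261  0.08  ] [0.6008 0.2584 0.09  ]
w [   0    4   46   65 1815] [18.1 40.7] [0.5921 0.2381 0.08  ]
w [ 47  46  32  39 386] [63.  64.7] [0.5721 0.2034 0.08  ]
w [ 292  147   37   54 1568] [311.8 173.5] [ 0.4685 -0.0227  0.08  ]
w [ 71 158  20  20 237] [ 79.9 167.5] [0.476  0.2123 0.08  ]
w [ 69 219  22  18 303] [ 79.8 227.7] [0.4092 0.2294 0.08  ]
[[330.0, 201.0], [298.0, 201.0], [331.0, 153.0], [297.0, 154.0]]
[314 177]
```

Request:
{"method": "drive_tool", "body": {
  "plan": [
    [[0.8,0,-0.025,0.3,0,0,0],[0.8,0,-0.025,0.6,0,0,0],[0.8,0,-0.025,0.85,0,0,0],[0.8,0,-0.025,0.95,0,0,0],[0.8,0,-0.025,0.95,0,0,0]]
  ]
}}

```text
time: 31.25
tcp_pos: [0.4637, -0.0215, 0.0156]
ee_rot: [3.14, 0.003, 0.003]
contact_force: [-0.2, 0.5, 0.5]
width: 0.0684
gripper_force: 0.0
```

Request:
{"method": "drive_tool", "body": {
  "plan": [
    [[0,0,0,0,0,0,0],[0,0,0,0,0,0,0],[0,0,0,0,0,0,0],[0,0,0,0,0,0,0]]
  ],
  "squeeze": 70
}}

```text
time: 31.75
tcp_pos: [0.4668, -0.0214, 0.0186]
ee_rot: [-3.14, -0.003, 0.001]
contact_force: [-0.2, -0.8, 7.2]
width: 0.0332
gripper_force: 67.5
```

Request:
{"method": "drive_tool", "body": {
  "plan": [
    [[0,0,0,-0.2,0,0,0],[0,0,0,-0.5,0,0,0],[0,0,0,-0.8,0,0,0],[0,0,0,-1,0,0,0],[0,0,0,-1,0,0,0]]
  ]
}}

```text
time: 32.38
tcp_pos: [0.4668, -0.0213, 0.2198]
ee_rot: [-3.139, -0.006, 0.001]
contact_force: [0.3, -0.2, -4.3]
width: 0.0334
gripper_force: 69.9
```

Request:
{"method": "drive_tool", "body": {
  "plan": [
    [[0,0.05,-0.25,-0.05,0,0,0],[0,0.1,-0.5,-0.1,0,0,0],[0,0.1,-0.75,-0.1,0,0,0],[0,0.1,-1,-0.1,0,0,0]]
  ]
}}

```text
time: 32.88
tcp_pos: [0.4834, 0.1794, 0.2345]
ee_rot: [3.14, 0.003, 0.001]
contact_force: [1.4, -0.2, -3.2]
width: 0.033
gripper_force: 69.8
```

Request:
{"method": "drive_tool", "body": {
  "plan": [
    [[0,0.05,-0.2,0,0,0,-0.055],[0,0.1,-0.4,0,0,0,-0.11],[0,0.15,-0.6,0,0,0,-0.17],[0,0.21,-0.77,0,0,0,-0.23],[0,0.21,-0.77,0,0,0,-0.25]]
  ]
}}

```text
time: 33.5
tcp_pos: [0.5245, 0.3358, 0.2326]
ee_rot: [-3.14, 0.005, 0.794]
contact_force: [-0.8, -1.2, -4.9]
width: 0.0332
gripper_force: 69.8
```

```bash
python3 - <<'E'
from h import *
s=read_state(); print(s['tcp_pos'],s['ee_rot'],s['width'],s['gripper_force'])
plan(.529,.3325,.036,45)
E
```

```text
[0.52454714 0.33579129 0.23262125] [-3.1400419   0.00540396  0.79442828] 0.0331948292028431 69.81445477344096
shift [0.009 0.029 0.983] turn [-0.0005  0.0017  0.0029]
```

Request:
{"method": "drive_tool", "body": {
  "plan": [
    [[0,0,0.01,0.3,0,0,0],[0,0,0.01,0.6,0,0,0],[0,0,0.01,0.75,0,0,0],[0,0,0.01,0.85,0,0,0],[0,0,0.01,0.85,0,0,0]]
  ]
}}

```text
time: 34.12
tcp_pos: [0.5265, 0.3301, 0.0646]
ee_rot: [-3.141, 0.005, 0.786]
contact_force: [-0.4, 0.3, -4.6]
width: 0.0328
gripper_force: 69.8
```

Request:
{"method": "drive_tool", "body": {
  "plan": [
    [[0,0,0,0.04,0,0,0],[0,0,0,0.08,0,0,0],[0,0,0,0.12,0,0,0],[0,0,0,0.12,0,0,0]]
  ]
}}

```text
time: 34.62
tcp_pos: [0.5276, 0.3317, 0.0427]
ee_rot: [-3.141, -0.0, 0.787]
contact_force: [-0.2, 1.4, -3.8]
width: 0.0327
gripper_force: 69.2
```

Request:
{"method": "drive_tool", "body": {
  "plan": [
    [[0,0,0,0.02,0,0,0],[0,0,0,0.04,0,0,0],[0,0,0,0.04,0,0,0]]
  ]
}}

```text
time: 35.0
tcp_pos: [0.5276, 0.3315, 0.0344]
ee_rot: [-3.141, 0.0, 0.787]
contact_force: [-0.7, 3.3, -5.9]
width: 0.0328
gripper_force: 68.7
```

Request:
{"method": "drive_tool", "body": {
  "plan": [
    [[0,0,0,0.01,0,0,0],[0,0,0,0.025,0,0,0],[0,0,0,0.025,0,0,0]]
  ]
}}

```text
time: 35.38
tcp_pos: [0.5278, 0.3316, 0.0298]
ee_rot: [-3.141, -0.0, 0.787]
contact_force: [-2.0, 4.2, -3.8]
width: 0.0333
gripper_force: 68.9
```

Request:
{"method": "drive_tool", "body": {
  "plan": [
    [[0,0,0,0.01,0,0,0],[0,0,0,0.015,0,0,0],[0,0,0,0.015,0,0,0]]
  ]
}}

```text
time: 35.75
tcp_pos: [0.5283, 0.3322, 0.0288]
ee_rot: [-3.14, -0.002, 0.787]
contact_force: [-4.3, 3.7, 5.9]
width: 0.0329
gripper_force: 69.8
```

It's down. I'll release, raise, shut the fingers and come behind the far spoke.

Request:
{"method": "drive_tool", "body": {
  "plan": [
    [[0.6,0,0,-0.015,0,0,0],[0.6,0,0,-0.015,0,0,0],[0.6,0,0,-0.2,0,0,0],[0.5,0,0,-0.5,0,0,0],[0,0,0,-0.8,0,0,0]]
  ]
}}

```text
time: 36.38
tcp_pos: [0.5289, 0.3296, 0.1886]
ee_rot: [3.14, 0.0, 0.785]
contact_force: [0.4, 0.8, -0.2]
width: 0.0254
gripper_force: 0.0
```

Request:
{"method": "drive_tool", "body": {
  "plan": [
    [[0,-0.1,0.1,-0.05,0,0,0],[0,-0.2,0.25,-0.05,0,0,0],[0,-0.22,0.25,-0.05,0,0,0],[0,-0.22,0.25,-0.05,0,0,0]]
  ]
}}

```text
time: 36.88
tcp_pos: [0.5321, 0.2638, 0.1963]
ee_rot: [-3.141, 0.001, 0.785]
contact_force: [-0.4, 0.9, 0.4]
width: -0.0
gripper_force: 0.0
```

```bash
python3 - <<'E'
from h import *
s=read_state(); print(s['tcp_pos'],s['ee_rot'],s['width'],s['time'])
w,im=snap('wrist','w10'); t,it=snap('top'); n,i2=snap('side')
o=np.zeros((600,640,3),np.uint8); o[:400]=im; o[400:,:300]=cv2.resize(it[150:250,120:270],None,fx=2,fy=2); o[400:,310:610]=cv2.resize(i2[135:215,200:320],(300,200))
cv2.imwrite('pics/v10.png',o[:,:,::-1])
E
```

```text
[0.53212149 0.26381391 0.19630735] [-3.14122691e+00  8.13647505e-04  7.85064738e-01] -1.8753786402808417e-05 36.875
```

View pics/v10.png

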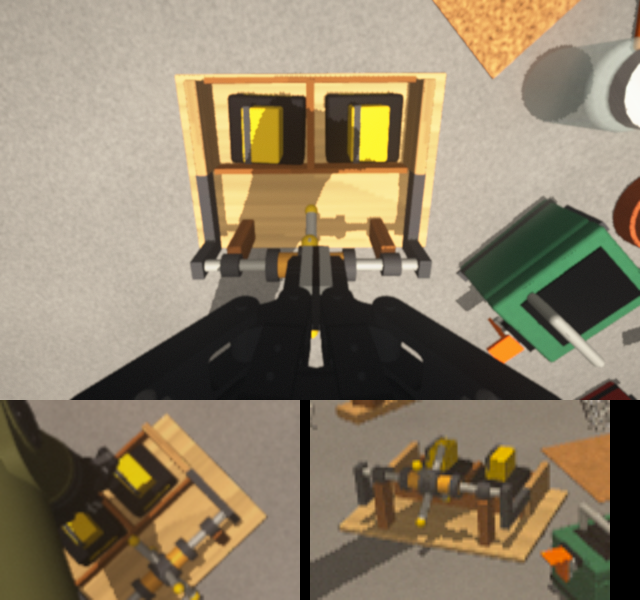

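Both packs stand in their bays, necks at (262,135) and (370,133), and the fingers are in line with the spokes. I'm going down behind the far upper spoke and sweeping to the near side.

Request:
{"method": "drive_tool", "body": {
  "plan": [
    [[0,0,0,0.25,0,0,0],[0,0,0,0.45,0,0,0],[0,0,0,0.53,0,0,0],[0,0,0,0.53,0,0,0]]
  ]
}}

```text
time: 37.52
tcp_pos: [0.5319, 0.2649, 0.0903]
ee_rot: [-3.141, 0.002, 0.787]
contact_force: [0.5, -0.2, 0.8]
width: 0.0001
gripper_force: 0.0
```

Request:
{"method": "drive_tool", "body": {
  "plan": [
    [[0,-0.05,0,0,0,0,0],[0,-0.1,0,0,0,0,0],[0,-0.15,0,0,0,0,0],[0,-0.2,0,0,0,0,0]]
  ]
}}

```text
time: 38.02
tcp_pos: [0.5125, 0.244, 0.098]
ee_rot: [3.139, -0.026, 0.788]
contact_force: [13.7, 14.8, 16.6]
width: -0.0001
gripper_force: 10.2
```

Request:
{"method": "drive_tool", "body": {
  "plan": [
    [[0,-0.05,0,0,0,0,0],[0,-0.1,0,0,0,0,0],[0,-0.15,0,0,0,0,0],[0,-0.2,0,0,0,0,0]]
  ]
}}

```text
time: 38.52
tcp_pos: [0.4761, 0.2082, 0.0917]
ee_rot: [3.142, -0.003, 0.786]
contact_force: [2.2, 4.2, 4.1]
width: 0.0002
gripper_force: 2.4
```

Request:
{"method": "drive_tool", "body": {
  "plan": [
    [[0,-0.04,0,0,0,0,0],[0,-0.08,0,0,0,0,0],[0,-0.12,0,0,0,0,0],[0,-0.16,0,0,0,0,0]]
  ]
}}

```text
time: 39.02
tcp_pos: [0.4527, 0.1847, 0.0908]
ee_rot: [3.142, 0.001, 0.786]
contact_force: [2.1, 2.9, -0.0]
width: 0.0003
gripper_force: 1.3
```

```bash
cat >> h.py <<'E'
def spokes(show=True):
    """yellow knobs near the turnbuckle, on the rack's x-z plane through the hub"""
    X=np.array([1,1])/2**.5;Y=np.array([-1,1])/2**.5; hub=np.array([.4712,.2048])
    s=read_state(); d=s['tcp_pos'][:2]-hub; print('tcp',(d@X).round(4),(d@Y).round(4),s['tcp_pos'][2].round(4),s['contact_force'].round(1))
    for n in ('wrist','top','side'):
        w,im=snap(n)
        for b,c in blobs(im,(20,130,60),(33,255,255),6)[0]:
            o,dd=ray(w,*c); k=-((o[:2]-hub)@Y)/(dd[:2]@Y); p=o+k*dd; x,z=(p[:2]-hub)@X,p[2]-.095
            if .04<np.hypot(x,z)<.085: print(n,c,b[4],'x',x.round(3),'z',z.round(3),'phi',np.arctan2(-x,z).round(2))
E
python3 -c "
from h import *
spokes()"
```

```text
tcp -0.0272 -0.0011 0.0908 [ 2.1  2.9 -0. ]
side [255.  156.4] 74 x 0.05 z 0.022 phi -1.16
side [241.4 163.9] 17 x -0.062 z 0.045 phi 0.94
side [245.1 184.7] 13 x -0.05 z -0.045 phi 2.3
```

Request:
{"method": "drive_tool", "body": {
  "plan": [
    [[0,0,0,-0.25,0,0,0],[0,0,0,-0.5,0,0,0],[0,0.25,0,-0.5,0,0,0],[0,0.55,0,-0.5,0,0,0],[0,0.57,0,-0.5,0,0,0]]
  ]
}}

```text
time: 39.8
tcp_pos: [0.5334, 0.2687, 0.1877]
ee_rot: [3.141, 0.006, 0.79]
contact_force: [-0.8, -0.4, -0.6]
width: -0.0
gripper_force: 0.0
```

```bash
python3 -c "
from h import *
spokes()"
```

```text
tcp 0.0891 0.0012 0.1877 [-0.8 -0.4 -0.6]
top [212.9 246. ] 38 x -0.057 z 0.058 phi 0.78
side [254.7 156. ] 80 x 0.047 z 0.024 phi -1.1
side [247.6 157.5] 22 x -0.011 z 0.046 phi 0.24
side [241.5 163.8] 17 x -0.061 z 0.045 phi 0.93
side [244.9 184.6] 14 x -0.051 z -0.044 phi 2.28
```

Request:
{"method": "drive_tool", "body": {
  "plan": [
    [[0,0,0,0.2,0,0,0],[0,0,0,0.4,0,0,0],[0,0,0,0.51,0,0,0],[0,0,0,0.51,0,0,0]]
  ]
}}

```text
time: 40.45
tcp_pos: [0.5318, 0.2641, 0.088]
ee_rot: [-3.14, 0.004, 0.785]
contact_force: [-0.1, -0.2, 0.5]
width: 0.0
gripper_force: 0.0
```

Request:
{"method": "drive_tool", "body": {
  "plan": [
    [[0,-0.05,0,0,0,0,0],[0,-0.1,0,0,0,0,0],[0,-0.15,0,0,0,0,0],[0,-0.2,0,0,0,0,0]]
  ]
}}

```text
time: 40.95
tcp_pos: [0.5084, 0.2402, 0.0916]
ee_rot: [3.141, -0.01, 0.787]
contact_force: [6.5, 8.1, 9.2]
width: -0.0001
gripper_force: 5.3
```

Request:
{"method": "drive_tool", "body": {
  "plan": [
    [[0,-0.05,0,0,0,0,0],[0,-0.1,0,0,0,0,0],[0,-0.15,0,0,0,0,0],[0,-0.2,0,0,0,0,0]]
  ]
}}

```text
time: 41.45
tcp_pos: [0.4775, 0.2096, 0.0895]
ee_rot: [3.141, -0.002, 0.786]
contact_force: [3.1, 4.1, 4.1]
width: -0.0002
gripper_force: 2.5
```

Request:
{"method": "drive_tool", "body": {
  "plan": [
    [[0,-0.04,0,0,0,0,0],[0,-0.08,0,0,0,0,0],[0,-0.12,0,0,0,0,0],[0,-0.16,0,0,0,0,0]]
  ]
}}

```text
time: 41.95
tcp_pos: [0.4551, 0.1869, 0.0892]
ee_rot: [3.141, -0.002, 0.786]
contact_force: [9.2, 9.0, 2.0]
width: -0.0002
gripper_force: 5.2
```

```bash
python3 -c "
from h import *
spokes()"
```

```text
tcp -0.0241 -0.0013 0.0892 [9.2 9.  2. ]
side [255.1 156.4] 73 x 0.05 z 0.021 phi -1.17
side [241.6 163.1] 17 x -0.06 z 0.047 phi 0.9
side [244.4 184.4] 13 x -0.055 z -0.041 phi 2.21
```

Request:
{"method": "drive_tool", "body": {
  "plan": [
    [[0,-0.02,0,0,0,0,0],[0,-0.03,0,0,0,0,0],[0,-0.03,0,0,0,0,0]]
  ]
}}

```text
time: 42.48
tcp_pos: [0.454, 0.1852, 0.0912]
ee_rot: [3.14, -0.009, 0.787]
contact_force: [8.7, 7.7, 4.4]
width: 0.0002
gripper_force: 5.1
```

```bash
python3 -c "
from h import *
spokes()"
```

```text
tcp -0.026 -0.0017 0.0912 [8.7 7.7 4.4]
side [255.1 156.3] 72 x 0.051 z 0.022 phi -1.17
side [241.6 163.1] 17 x -0.06 z 0.047 phi 0.9
side [244.4 184.4] 13 x -0.055 z -0.041 phi 2.21
```

Request:
{"method": "drive_tool", "body": {
  "plan": [
    [[0,0.04,0,0,0,0,0],[0,0.04,0,-0.3,0,0,0],[0,-0.09,0,-0.3,0,0,0],[0,-0.09,0,-0.3,0,0,0]]
  ]
}}

```text
time: 43.12
tcp_pos: [0.4356, 0.1677, 0.1481]
ee_rot: [-3.14, 0.004, 0.785]
contact_force: [-0.1, -0.2, -0.2]
width: -0.0
gripper_force: 0.0
```

```bash
python3 -c "
from h import *
spokes()"
```

```text
tcp -0.0514 -0.001 0.1481 [-0.1 -0.2 -0.2]
top [214.1 246.9] 25 x -0.06 z 0.05 phi 0.87
side [252.9 156.2] 109 x 0.032 z 0.031 phi -0.81
side [241.7 163.1] 18 x -0.059 z 0.047 phi 0.9
side [244.4 184.6] 13 x -0.055 z -0.041 phi 2.22
```

Request:
{"method": "drive_tool", "body": {
  "plan": [
    [[0,0,0,0.1,0,0,0],[0,0,0,0.15,0,0,0],[0,0,0,0.19,0,0,0],[0,0,0,0.22,0,0,0]]
  ]
}}

```text
time: 43.78
tcp_pos: [0.4377, 0.1699, 0.1045]
ee_rot: [3.141, 0.001, 0.787]
contact_force: [-0.2, 0.0, -0.2]
width: -0.0003
gripper_force: 0.1
```

Request:
{"method": "drive_tool", "body": {
  "plan": [
    [[0,0,0,0.015,0,0,0],[0,0,0,0.03,0,0,0],[0,0,0,0.03,0,0,0]]
  ]
}}

```text
time: 44.15
tcp_pos: [0.4382, 0.1701, 0.1033]
ee_rot: [-3.14, -0.001, 0.786]
contact_force: [-10.5, -4.6, 28.3]
width: 0.0001
gripper_force: 14.1
```

It doesn't move at 28 N down and the angle reads 0.87 + π ≈ 4.0, so it's at the stop. I'll retract and take a last look.

Request:
{"method": "drive_tool", "body": {
  "plan": [
    [[0,0,0,-0.2,0,0,0],[0,0,0,-0.45,0,0,0],[0,0,0,-0.7,0,0,0],[0,-0.1,0.2,-0.7,0,0,0],[0,-0.1,0.4,-0.7,0,0,0]]
  ]
}}

```text
time: 44.78
tcp_pos: [0.481, 0.0981, 0.2404]
ee_rot: [3.141, -0.003, 0.787]
contact_force: [-0.3, 0.1, -0.2]
width: -0.0003
gripper_force: 0.0
```

```bash
python3 - <<'E'
from h import *
spokes()
X=np.array([1,1])/2**.5;Y=np.array([-1,1])/2**.5; hub=np.array([.4712,.2048])
w,im=snap('wrist'); t,it=snap('top'); n,i2=snap('side')
for nm,c,i in (('w',w,im),('t',t,it)):
    for b,p in blobs(i,(22,140,90),(33,255,255),100)[0]:
        d=onz(c,*p,.09)[:2]-hub; print(nm,p,b[4],(d@X).round(3),(d@Y).round(3))
o=np.zeros((600,800,3),np.uint8); o[:400,:640]=im
o[400:,:270]=cv2.resize(it[150:250,130:265],None,fx=2,fy=2); o[400:,270:570]=cv2.resize(i2[135:215,200:320],(300,200)); o[400:600,570:800]=cv2.resize(i2[170:270,290:405],None,fx=2,fy=2)
cv2.imwrite('pics/v11.png',o[:,:,::-1]); print(read_state()['contact_force'],read_state()['time'])
E
```

```text
tcp -0.0685 -0.0823 0.2404 [-0.3  0.1 -0.2]
wrist [210.2  60. ] 305 x 0.038 z 0.063 phi -0.55
wrist [235.9  57.9] 110 x 0.047 z -0.023 phi -2.02
wrist [250.4 108. ] 359 x -0.005 z -0.08 phi 3.08
wrist [245.1 143.9] 45 x -0.043 z -0.036 phi 2.27
wrist [223.5 163.8] 187 x -0.046 z 0.054 phi 0.7
side [253.  156.2] 107 x 0.033 z 0.03 phi -0.83
side [241.6 163.1] 17 x -0.06 z 0.047 phi 0.9
side [244.4 184.4] 13 x -0.055 z -0.041 phi 2.21
w [207.7  59.7] 261 0.044 0.022
w [200.4 108. ] 239 -0.001 0.034
w [248.8 107.6] 285 -0.001 -0.015
w [221.9 163.8] 175 -0.06 0.018
w [633.7 393.8] 137 -0.397 -0.537
t [487.7 186.3] 904 -0.451 -0.646
t [158.6 210.8] 187 0.129 0.047
[ 0.0929794  -0.41641947 -0.53135528] 45.075
```

View pics/v11.png

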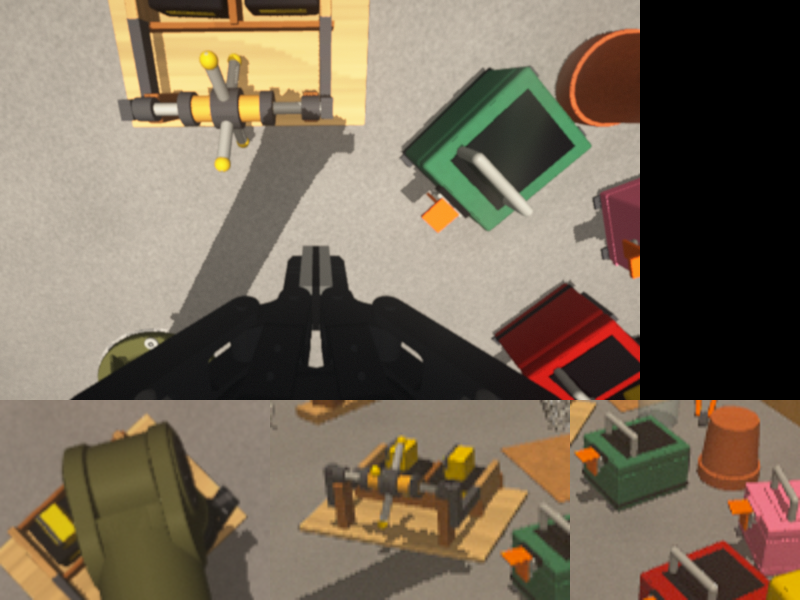

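The last look shows both packs upright in their bays, both tabs level with lids down, the jar, pot and drill in place, and the arm clear. The spokes average 0.885 rad past the quarter, which fits the 4.0 rad stop. Handing in.

```bash
python3 -c "
from bench import *
print(close_job())"
```

```text
the job is handed in; nothing more can be done
None
```

I handed the job in at about 45 s, with no verdict returned: the red and green catches were both loose and are now snapped shut (there was no blue case), both packs are in their bays, and the turnbuckle is at its stop.

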